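# Prepare a standby power supply for service

## Task

Get the standby power supply ready for its service: first throw the isolator lever fully over, away from you, then set each spare part that is there upright on the bench by the unit it belongs to, with a gap of about 30 mm: the capacitor at the left side of the heat sink and the choke at its right side and the diode behind it, each centred on that side, the relay behind the transformer, centred and with its long side parallel to it, and the fuse midway between the two insulators, in line with them. Then pick up the thermometer and point its nozzle at the battery's left stud and then at its right one, each time from about 100 mm away and held still for a good second, without touching the battery, and stand it back upright in the middle of its rubber pad. Left, right and behind are as seen from the robot and along the unit's own sides; some spares may be missing, a part that gets knocked out of place must be put right, and the other things on the bench stay where they are.

Things in the scene. Friction and masses are not known exactly. Their poses are not given: they have to be found in the camera images.
- isolator (a joint): isolator: a steel lever 80 mm long with a black ball (26 mm in diameter) at its tip, on a grey block on the bench, standing at one end of the near row. 0 = leaning towards the robot (along the block's -x), 1.0 = fully thrown, leaning away (+x); it starts near 0, takes about 1 N at the tip, swings over the block and stays where it is left.
- isolator_base: the isolator's fixed grey housing, 70 x 50 mm, 25 mm high, with the lever's axis across its middle 22 mm above the bench, along y; origin at the centre of its underside, x the way the lever is thrown (roughly away from the robot), z up.
- isolator_tip (a point): the centre of the black ball at the lever's tip, 80 mm from the lever's axis.
- heatsink: heat sink: black finned block 80 x 90 x 60 mm (x, y, height), fixed. Origin at the centre of its underside; +y is its left side, -y its right side, +x (away from the robot) its back.
- transformer: transformer: steel core with a copper winding, 60 x 84 x 62 mm (x, y, height), fixed. Origin at the centre of its underside; +x points to its back, away from the robot.
- insulators: the two white ribbed insulator posts, each 36 mm in diameter and 60 mm high, fixed, 136 mm apart between centres along y. Origin on the bench midway between them.
- capacitor_center (a point): capacitor: upright aluminium can, 50 mm in diameter, 65 mm high, with two small terminals (6 mm more) on top, 0.16 kg; point at its centre, half-way up; z is its axis. None when absent.
- choke_center (a point): choke: low copper-wound drum with black flanges, 56 mm in diameter, 36 mm high, 0.2 kg; point at its centre; z is its axis. None when absent.
- relay_center (a point): relay: black block 30 x 54 x 40 mm (x, y, height), grey plate on top, 0.11 kg; point at its centre; y is its long side. None when absent.
- fuse_center (a point): fuse: white ceramic block 40 x 40 x 48 mm with a small steel stud (6 mm more) on top, 0.15 kg; point at its centre. None when absent.
- diode_center (a point): diode: flat puck of white ceramic between two steel discs, 42 mm in diameter, 28 mm high, 0.12 kg; point at its centre; z is its axis. None when absent.
- thermo_body (a point): thermometer: a pistol-shaped infrared thermometer standing on its foot (70 x 50 mm), 120 mm high, 0.22 kg. On top a level grey barrel, 90 mm long (45 mm behind to 45 mm ahead of this point), 36 mm wide and 34 mm high, over a grip 32 x 28 mm; this point lies on the barrel's centre line above the grip, 103 mm above the underside of the foot. x points along the barrel to the nozzle, z up.
- thermo_nozzle (a point): the front end of the thermometer's black nozzle, 58 mm ahead of thermo_body; x is the direction it measures in.
- pad: the thermometer's rubber pad, 110 x 100 x 4 mm, fixed on the bench; origin at the centre of its underside (the thermometer stands on top, at 4 mm).
- stud_left (a point): the left (+y) brass stud on top of the battery (a big pale block, 130 x 380 x 170 mm high, fixed along the back of the bench; the studs stand 18 mm from its near edge), a post 26 mm in diameter that ends 225 mm above the bench; the point to aim at is in its middle, 203 mm above the bench.
- stud_right (a point): the same of the right (-y) stud, 200 mm from the left one.
- tape: bystander: roll of black tape lying flat behind the units, 60 mm in diameter, 19 mm high; leave it alone, like the screwdriver and the flat hand meter that lie on the bench near the robot (not in the state). Origin under its centre.
- wrench: bystander: wrench lying at the right back; leave it alone.
- cup: bystander: small open cup, 64 mm in diameter, 70 mm high, at the left back; leave it alone.

How it is judged:
On the way, in this order (a step that is already met when the one before it is completed fails the run):
1. the isolator is thrown over, away from the robot (value of joint isolator above 0.85 rad), for 0.2 s.
2. every spare part that is there stands at its place (x of capacitor_center in the frame of heatsink between -0.012 and 0.012 m and y of capacitor_center in the frame of heatsink between 0.088 and 0.112 m and height (world z) of capacitor_center below 0.0385 m and angle between each of capacitor_center, choke_center, diode_center, relay_center, fuse_center's own z axis and vertical below 0.15 rad and x of choke_center in the frame of heatsink between -0.012 and 0.012 m and y of choke_center in the frame of heatsink between -0.115 and -0.091 m and height (world z) of choke_center below 0.024 m and x of diode_center in the frame of heatsink between 0.079 and 0.103 m and y of diode_center in the frame of heatsink between -0.012 and 0.012 m and height (world z) of diode_center below 0.02 m and x of relay_center in the frame of transformer between 0.063 and 0.087 m and y of relay_center in the frame of transformer between -0.012 and 0.012 m and height (world z) of relay_center below 0.026 m and angle between the y axis of relay_center and the y axis of transformer, either way round below 0.25 rad and x of fuse_center in the frame of insulators between -0.012 and 0.012 m and y of fuse_center in the frame of insulators between -0.012 and 0.012 m and height (world z) of fuse_center below 0.03 m and value of joint isolator above 0.85 rad), for 0.3 s.
3. the thermometer is aimed at the left stud and held for a second (y of stud_left in the frame of thermo_nozzle between -0.012 and 0.012 m and z of stud_left in the frame of thermo_nozzle between -0.012 and 0.012 m and x of stud_left in the frame of thermo_nozzle between 0.05 and 0.15 m), for 1 s.
4. the thermometer is aimed at the right stud and held for a second (y of stud_right in the frame of thermo_nozzle between -0.012 and 0.012 m and z of stud_right in the frame of thermo_nozzle between -0.012 and 0.012 m and x of stud_right in the frame of thermo_nozzle between 0.05 and 0.15 m), for 1 s.
At the end, for the whole second after the job is handed in: Isolator over 0.85. Each spare present upright on the bench, both ways within 12 mm of its place (30 mm gap, centred; fuse midway); relay parallel within 0.25 rad. Nozzle aimed within 12 mm at left, then right stud from 50-150 mm for 1 s. Thermometer upright within 30 mm of pad centre (all of step 2 and x of thermo_body in the frame of pad between -0.03 and 0.03 m and y of thermo_body in the frame of pad between -0.03 and 0.03 m and angle between thermo_body's own z axis and vertical below 0.1 rad and height (world z) of thermo_body between 0.101 and 0.113 m); the robot touches nothing.
It fails at once if a bystander is moved by more than 25 mm (distance of any of tape, screwdriver, wrench, cup, meter from where it was at the start of the episode above 0.025 m).
It fails at once if the thermometer touches the battery (contact force between thermometer and battery above 0.5 N).
It fails at once if the thermometer is tipped over (angle between thermo_body's own z axis and vertical above 0.9 rad).
Of capacitor, choke, relay, fuse, diode only 3 to 5 are there at a start; the rules pass over those that are not, and their reading is None.
At some moment in a run one of capacitor, choke, relay, fuse, diode may be knocked a few centimetres aside while the robot is not near it.
It also fails if it takes over 210 s, if anything falls off the work surface, if the arm or the gripper's body presses on something with over 40 N, if the wrist force passes 120 N, or if a joint passes its speed limit or range.

## Robot

A 7-joint arm with a two-finger parallel gripper is mounted at the origin on the work surface. World frame = base frame: x ahead of the robot, y to its left, z up, the work surface at z = 0. Lengths are in m, angles in rad, forces in N, time in s.
With the tool pointing down it reaches from about 0.425 to 0.875 m from the base axis. Payload 4.7 kg.
Tool frame: the origin (TCP) lies on the centre line of the jaws, within the pads' length; the fingertips stand 8 mm ahead of it and the grasp point (between the pads) lies 11 mm behind it; z points along the fingers, x is the direction in which the jaws open and shut, and the axes are right-handed (so a half turn about z gives the same grasp; the last joint's range is limited). The gripper opens to 87 mm and grips with 3 to 60 N. Pads are 19 mm wide; open, the fingers measure 117 mm over their backs; the gripper's body (75 mm by 190 mm) begins 51 mm behind the grasp point.
Start: joints at [-1.177, 0.321, -0.07, 1.45, 0.023, 1.371, -0.057], TCP at [0.241, 0.604, 0.231] pointing down, gripper open.
Joint ranges: [-2.86, 2.86], [-0.3, 2.09], [-1.38, 1.24], [0.06, 2.45], [-1.56, 4.7], [0.09, 2.05], [-2.69, 2.69]. Speed limits (rad/s): [2.57, 2.57, 3.14, 3.14, 3.14, 3.14, 3.14].

## Interface

Orientations are given as [roll, pitch, yaw] about the fixed x, y, z axes, in that order (R = Rz(yaw) Ry(pitch) Rx(roll)).
In Python, from plant import r gives the robot as it stands.
- The arm moves only by the tool send_rows, never from a script. Its argument "rows" is a list of rows, each a list of 5 numbers: the finger opening in m, from 0 to 0.087, then the shift along the tool's x, y, z in m, then the turn about the tool's z in degrees. A call has 1 to 20 rows; each row shifts and turns the pose as measured when the row begins, along the tool's axes as they then stand; what a row does not reach is not made up. A row lasts 1/8 s, in which the tool goes at most 62.5 mm and 10.7 degrees, less where a joint would pass 70% of its speed; a pose out of reach is approached as far as the arm can. A call with a gripper value outside its range is refused whole. The fingers move at their own pace and stop on an object; the grip force is fixed at half the most. Time passes only in rows, so rows that do not move let the fingers close. It gives the time, the measured TCP pose, the force and the opening at its end, in the units of the state.
- r.read_state(): the state, without advancing time (a new reading comes with each control period).
- r.snapshot(name): name is "scene" or "top" or "wrist"; returns a dict with "pixels" (480x640x3 uint8, red, green, blue), "fx", "fy", "cx", "cy" (pixels), "D" ([k1, k2, p1, p2, k3] as OpenCV has them; the pictures are not rectified), "cam_to_world" (4x4, takes a point from camera to world coordinates); the wrist camera has in their place "T_tool_cam" (4x4, takes a point from camera to tool coordinates, whose origin is the TCP and whose axes are the tool frame's). Camera axes: x right, y down, z forward; pixel columns grow to the right and rows downward; lengths in m; the calibration is good to about 2 mm. A picture is of the moment at which its call begins: read the wrist's pose just before it. There is no depth.
- r.close_job(): hands the job in, once; it reports no verdict.
The state is a dict: "clock": time; "qpos": joint angles; "qd": joint speeds; "joint_torque": joint torques, N m; "eef_pos": TCP position; "orientation": TCP orientation; "force": force on the tool from outside, world axes, zero at the start; "ft_torque": the same for the moment, N m; "finger_gap": opening from 0.0 (shut) to 1.0 (fully open).
Only numpy, scipy, OpenCV 4.12 (cv2) and the standard library are available. Lean on these libraries where they do the work, as an engineer would, in place of code of your own. Each camera call takes 0.05 s, during which the arm holds its last target.

## Working session

There is one attempt and no reset: what is moved stays moved. The work goes in short steps, Python scripts to look and compute and a tool call to move; the robot and the scene stay as the last step left them, time stands still between calls to the robot, and variables do not carry over. Pictures are saved under pics/ and viewed, and the job is handed in when it is done.

Besides the shell and the picture viewer there is one more tool, called as name(argument=value, ...) on one line, values as JSON. send_rows: Moves the arm, as the interface text tells. Its arguments: {"type":"object","properties":{"rows":{"type":"array"}},"required":["rows"]}

```bash
ls; mkdir -p pics; cat > h.py <<'E'
import numpy as np, cv2
from plant import r
from scipy.spatial.transform import Rotation as R
def snap(name,fn):
    st=r.read_state(); s=r.snapshot(name)
    cv2.imwrite('pics/'+fn+'.png',cv2.cvtColor(s['pixels'],cv2.COLOR_RGB2BGR))
    if 'T_tool_cam' in s:
        T=np.eye(4);T[:3,:3]=R.from_euler('xyz',st['orientation']).as_matrix();T[:3,3]=st['eef_pos']
        s['cam_to_world']=T@np.array(s['T_tool_cam'])
    np.savez('pics/'+fn+'.npz',K=np.array([[s['fx'],0,s['cx']],[0,s['fy'],s['cy']],[0,0,1]]),D=np.array(s['D']),T=np.array(s['cam_to_world']))
    return s
def load(fn):
    d=np.load('pics/'+fn+'.npz'); return d['K'],d['D'],d['T']
def ray(fn,uv):
    K,D,T=load(fn)
    p=cv2.undistortPoints(np.array([[uv]],float),K,D)[0,0]
    d=T[:3,:3]@np.array([p[0],p[1],1]); return T[:3,3],d
def atz(fn,uv,z):
    o,d=ray(fn,uv); return o+d*(z-o[2])/d[2]
def proj(fn,P):
    K,D,T=load(fn); Ti=np.linalg.inv(T)
    return cv2.projectPoints(np.atleast_2d(np.array(P,float)),cv2.Rodrigues(Ti[:3,:3])[0],Ti[:3,3],K,D)[0][:,0]
def tri(*obs):
    A=np.zeros((3,3));b=np.zeros(3)
    for fn,uv in obs:
        o,d=ray(fn,uv);d=d/np.linalg.norm(d);M=np.eye(3)-np.outer(d,d);A+=M;b+=M@o
    p=np.linalg.solve(A,b); 
    return p
E
python3 - <<'E'
from h import *
print(r.read_state())
for n in ['scene','top','wrist']:
    s=snap(n,n+'0'); print(n,s['fx'],np.round(s['cam_to_world'],3).tolist(), s['D'])
    if n=='wrist': print(np.round(s['T_tool_cam'],3).tolist())
E
```

```text
pics
{'clock': 0.0, 'qpos': array([-1.17690138,  0.32182529, -0.07011134,  1.45167885,  0.02261554,
        1.37078232, -0.05687508]), 'qd': array([-1.80440987e-04,  5.45363754e-04, -1.47573484e-03,  2.67234232e-05,
       -1.57266069e-03, -3.92442541e-06,  7.80331429e-04]), 'joint_torque': array([-6.75618026e-05, -4.91279662e+01, -4.03774381e-01, -3.12530243e+01,
       -6.37829513e-02,  4.42795898e-02,  1.98015614e-04]), 'eef_pos': array([0.24081107, 0.60316937, 0.22945829]), 'orientation': array([3.14148808e+00, 1.90329640e-03, 1.19108521e+00]), 'force': array([0.02916211, 0.52183136, 0.00781169]), 'ft_torque': array([ 0.00278326, -0.03020249,  0.06221133]), 'finger_gap': 0.9998379442081707}
scene 622.5360310088674 [[-0.523, 0.649, -0.553, 1.435], [0.852, 0.388, -0.351, 0.546], [-0.013, -0.654, -0.756, 1.33], [0.0, 0.0, 0.0, 1.0]] [0.04201829 0.         0.         0.         0.        ]
top 436.38805574703696 [[-0.029, -0.985, 0.17, 0.411], [-1.0, 0.029, -0.001, -0.009], [-0.004, -0.17, -0.985, 1.018], [0.0, 0.0, 0.0, 1.0]] [-0.02196413  0.          0.          0.          0.        ]
wrist 424.9801747319658 [[0.371, 0.886, 0.279, 0.164], [0.929, -0.353, -0.112, 0.635], [-0.001, 0.301, -0.954, 0.385], [0.0, 0.0, 0.0, 1.0]] [-0.06584632  0.          0.          0.          0.        ]
[[1.0, 0.0, 0.001, 0.001], [-0.0, 0.954, 0.301, -0.083], [-0.001, -0.301, 0.954, -0.155], [0.0, 0.0, 0.0, 1.0]]
```

View pics/top0.png

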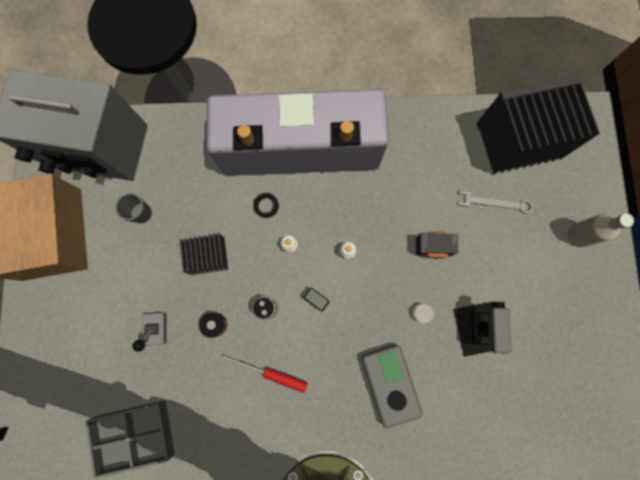

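View pics/scene0.png

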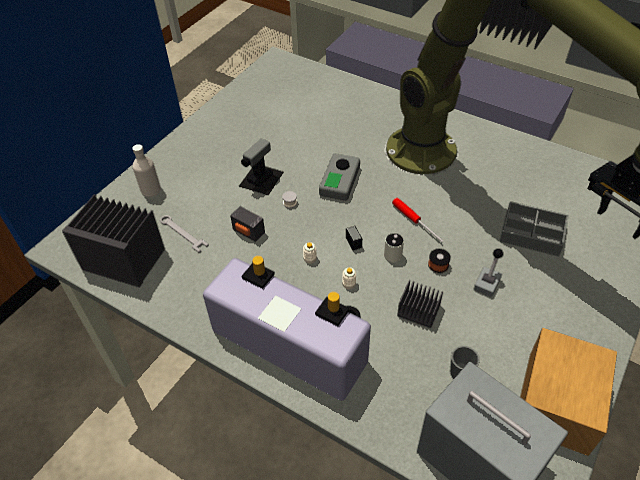

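View pics/wrist0.png

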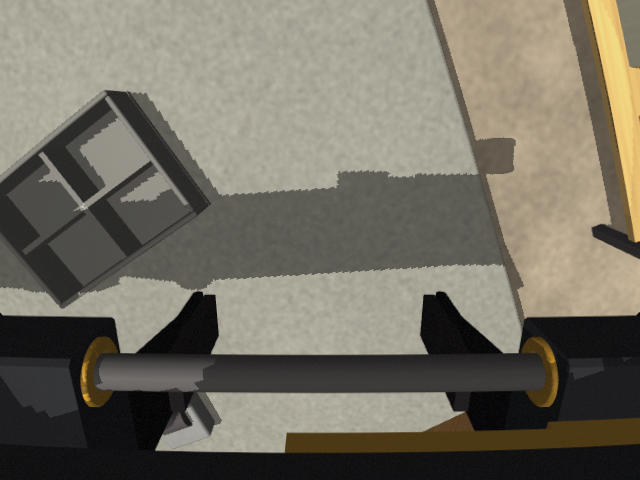

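```bash
python3 - <<'E'
from h import *
im=cv2.imread('pics/top0.png')
c=im[170:370,100:300]; cv2.imwrite('pics/c1.png',cv2.resize(c,None,fx=3,fy=3,interpolation=cv2.INTER_CUBIC))
c=im[80:370,330:530]; cv2.imwrite('pics/c2.png',cv2.resize(c,None,fx=2,fy=2,interpolation=cv2.INTER_CUBIC))
for n,uv,z in [('cap',(263,307),.071),('choke',(212,324),.036),('relay',(316,299),.04),('diode',(423,313),.028),('hs',(204,252),.06),('ins1',(289,241),.06),('ins2',(348,248),.06),('trans',(438,243),.062),('ball',(139,345),.08),('thermo',(490,328),.12),('studL',(245,132),.225),('studR',(347,128),.225),('tape',(266,205),.019),('cup',(132,208),.07),('wr1',(465,198),.005),('wr2',(525,208),.005),('met',(392,385),.03),('sd1',(222,356),.01),('sd2',(305,385),.02)]:
    p=atz('top0',uv,z); print(n,np.round(p,3),'r',np.round(np.hypot(*p[:2]),3), np.round(proj('scene0',p)[0]))
E
```

```text
cap [0.43  0.124 0.071] r 0.447 [395. 239.]
choke [0.397 0.242 0.036] r 0.465 [440. 257.]
relay [0.445 0.01  0.04 ] r 0.445 [355. 234.]
diode [ 0.407 -0.228  0.028] r 0.466 [290. 196.]
hs [0.555 0.256 0.06 ] r 0.611 [419. 295.]
ins1 [0.574 0.067 0.06 ] r 0.578 [349. 269.]
ins2 [ 0.554 -0.064  0.06 ] r 0.558 [310. 244.]
trans [ 0.559 -0.264  0.062] r 0.618 [248. 217.]
ball [0.358 0.385 0.08 ] r 0.526 [499. 258.]
thermo [ 0.373 -0.341  0.12 ] r 0.506 [263. 153.]
studL [0.762 0.135 0.225] r 0.774 [334. 294.]
studR [ 0.764 -0.062  0.225] r 0.766 [259. 258.]
tape [0.669 0.123 0.019] r 0.68 [349. 314.]
cup [0.658 0.418 0.07 ] r 0.779 [463. 354.]
wr1 [ 0.675 -0.352  0.005] r 0.762 [200. 245.]
wr2 [ 0.646 -0.494  0.005] r 0.814 [168. 219.]
met [ 0.254 -0.15   0.03 ] r 0.295 [340. 174.]
sd1 [0.325 0.226 0.01 ] r 0.395 [444. 243.]
sd2 [0.258 0.04  0.02 ] r 0.261 [395. 201.]
```

View pics/c1.png

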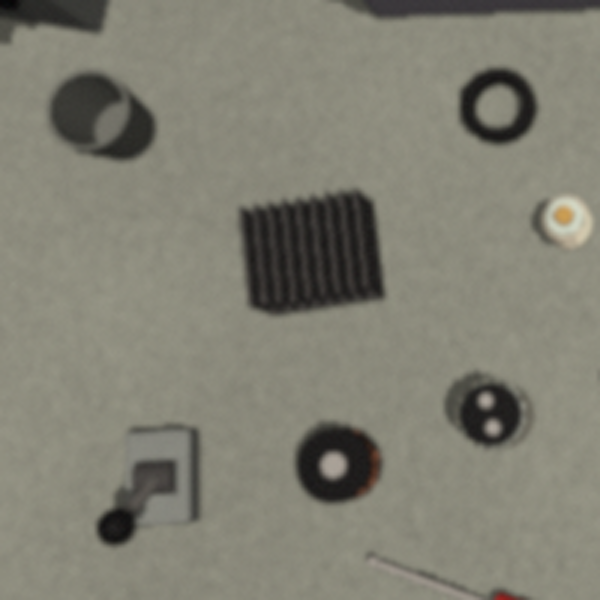

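View pics/c2.png

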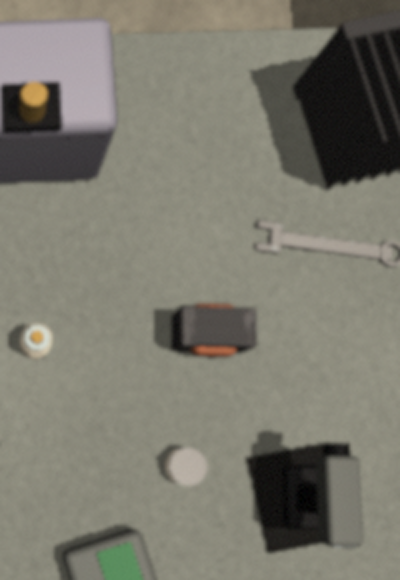

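send_rows(rows=[[0.087, 0, 0, -0.04, -7.3], [0.087, 0, 0, -0.04, -7.3], [0.087, 0, 0, -0.04, -7.2], [0.087, -0.042, 0.035, 0, 0], [0.087, -0.042, 0.035, 0, 0], [0.087, -0.042, 0.035, 0, 0], [0.087, -0.042, 0.035, 0, 0], [0.087, -0.042, 0.035, 0, 0], [0.087, -0.042, 0.035, 0, 0], [0.087, -0.042, 0.035, 0, 0], [0.087, -0.042, 0.035, 0, 0], [0.087, 0, 0, 0, 0]])

```text
clock: 1.65
eef_pos: [0.5331, 0.2601, 0.3486]
orientation: [-3.137, 0.009, 1.587]
force: [-1.0, 0.2, -0.4]
finger_gap: 0.996
```

```bash
python3 - <<'E'
from h import *
s=snap('wrist','w1'); st=r.read_state(); print(st['clock'],st['eef_pos'],np.degrees(st['orientation']),st['qpos'])
E
```

```text
1.7 [0.53131424 0.26327762 0.34860853] [-179.66805537    0.38951323   91.18843305] [-0.64968628  0.1744871   0.16811652  1.40110311 -0.02555971  1.57663566
  1.10751823]
```

View pics/w1.png

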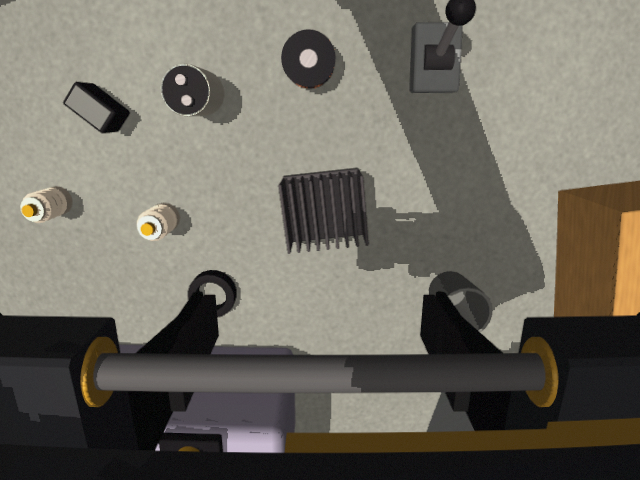

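```bash
python3 - <<'E'
from h import *
im=cv2.imread('pics/w1.png')
c=im[155:265,265:385]; cv2.imwrite('pics/d1.png',cv2.resize(c,None,fx=5,fy=5,interpolation=cv2.INTER_CUBIC))
c=im[0:110,380:500]; cv2.imwrite('pics/d2.png',cv2.resize(c,None,fx=5,fy=5,interpolation=cv2.INTER_CUBIC))
E
```

```text
(no output)
```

View pics/d1.png

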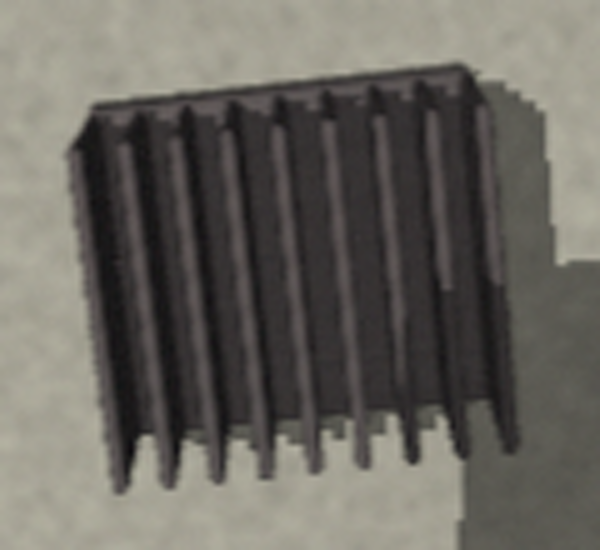

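View pics/d2.png

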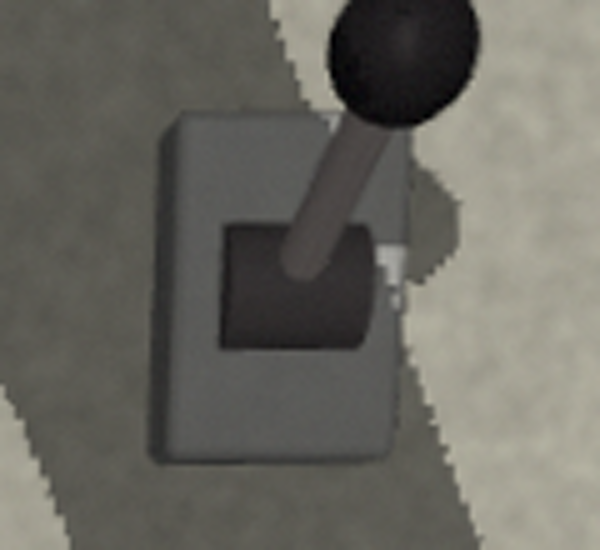

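```bash
python3 - <<'E'
from h import *
g=lambda a:(a[0]/5+265,a[1]/5+155)
fr,fl,bl,br=[atz('w1',g(a),.06)[:2] for a in [(74,148),(487,103),(514,450),(120,490)]]
print('hs',fr,fl,bl,br,np.linalg.norm(fl-fr),np.linalg.norm(bl-br),np.linalg.norm(bl-fl),np.linalg.norm(br-fr))
print('c',(fr+fl+bl+br)/4,'yaw x',np.degrees(np.arctan2(*((bl+br-fl-fr)[::-1]))), 'yaw from y', np.degrees(np.arctan2(*((fl+bl-fr-br)[::-1])))-90)
print('ball tri',tri(('w1',(461,10)),('top0',(139,345))),tri(('w1',(461,10)),('top0',(139,345)),('scene0',(498,253))))
g=lambda a:(a[0]/5+380,a[1]/5)
c=[atz('w1',g(a),.025)[:2] for a in [(180,112),(407,112),(390,460),(167,462)]]
print('base',c,np.mean(c,0),[np.linalg.norm(c[i]-c[i-1]) for i in range(4)])
d=c[2]+c[3]-c[0]-c[1];print(np.degrees(np.arctan2(d[1],d[0])))
print('cap tri',tri(('w1',(186.5,90)),('top0',(263,307))), tri(('w1',(186.5,90)),('top0',(263,307)),('scene0',(394.5,239))))
for n,uv,z in [('cap',(186,90),.065),('choke',(308,58),.036),('ins1',(151,228),.06),('ins2',(29,210),.06)]:print(n,atz('w1',uv,z))
print(tri(('w1',(308,58)),('top0',(211,324.5))),tri(('w1',(151,228)),('top0',(289,242))),tri(('w1',(29,210)),('top0',(347,249))))
E
```

```text
hs [0.5247566  0.21751401] [0.51374944 0.3039213 ] [0.58955765 0.31331314] [0.60045406 0.2269041 ] 0.08710555369653886 0.08709336672880878 0.07638777705084569 0.07627764084705216
c [0.55712944 0.26541314] yaw x 7.066818098029087 yaw from y 7.223425798163902
ball tri [0.35737905 0.38527417 0.08063808] [0.35970635 0.37891864 0.09773681]
base [array([0.35829327, 0.35613266]), array([0.35666414, 0.40354103]), array([0.42622801, 0.40644076]), array([0.4280378 , 0.35821095])] [0.39230581 0.38108135] [np.float64(0.06977548524143483), np.float64(0.047436361094454406), np.float64(0.06962427337878417), np.float64(0.04826375340995933)]
2.046524362372633
cap tri [0.43038459 0.12519091 0.06177201] [0.4303337  0.1247232  0.06899319]
cap [0.43079612 0.12564223 0.065     ]
choke [0.39687322 0.24515638 0.036     ]
ins1 [0.57454094 0.07515386 0.06      ]
ins2 [ 0.55600347 -0.06295119  0.06      ]
[0.39594919 0.24521411 0.03255433] [0.57648375 0.06840136 0.04463529] [ 0.55358992 -0.0614249   0.06216761]
```

send_rows(rows=[[0.0, 0.024, -0.046, 0, 0], [0.0, 0.024, -0.046, 0, 0], [0.0, 0.024, -0.046, 0, 0], [0.0, 0.024, -0.046, 0, 0], [0.0, 0.024, -0.046, 0, 0], [0.0, 0, 0, 0.04, 0], [0.0, 0, 0, 0.04, 0], [0.0, 0, 0, 0.04, 0], [0.0, 0, 0, 0, 0], [0.0, 0, 0, 0, 0]])

```text
clock: 2.95
eef_pos: [0.2744, 0.3925, 0.2272]
orientation: [-3.134, 0.001, 1.621]
force: [0.5, -0.5, 0.2]
finger_gap: 0.016
```

```bash
python3 - <<'E'
from h import *
st=r.read_state(); print(st['clock'],st['eef_pos'],np.degrees(st['orientation']),np.abs(st['qd']).max(), st['finger_gap'])
snap('scene','s1')
E
```

```text
2.95 [0.27441536 0.39253195 0.22717954] [-1.79555311e+02  6.71245540e-02  9.28719207e+01] 0.01635537332417076 0.016320946399126346
```

View pics/s1.png

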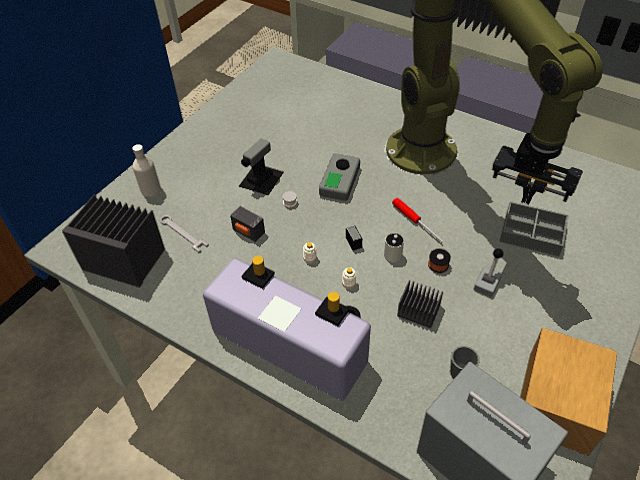

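send_rows(rows=[[0.0, -0.006, 0.013, 0.04, 0], [0.0, -0.006, 0.013, 0.04, 0], [0.0, 0, 0, 0.035, 0], [0.0, 0, 0, 0.025, 0], [0.0, 0, 0, 0, 0]])

```text
clock: 3.62
eef_pos: [0.3055, 0.3892, 0.0937]
orientation: [3.138, -0.013, 1.621]
force: [-0.1, -0.2, -0.1]
finger_gap: 0.005
```

```bash
python3 - <<'E'
from h import *
st=r.read_state(); print(st['clock'],st['eef_pos'],np.degrees(st['orientation']),np.abs(st['qd']).max(), st['finger_gap'])
snap('wrist','w2')
E
```

```text
3.625 [0.30554059 0.38915613 0.09366793] [179.80257451  -0.77041027  92.88557616] 0.04804191641944101 0.005129163807705119
```

View pics/w2.png

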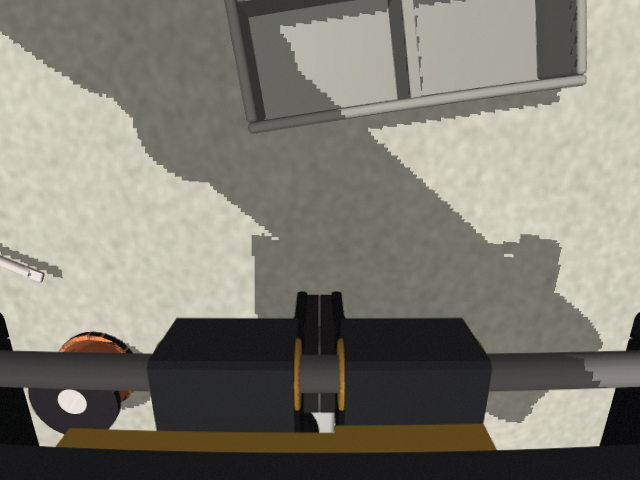

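send_rows(rows=[[0.0, -0.006, 0, 0.015, 0], [0.0, 0, 0.012, 0, 0], [0.0, 0, 0.012, 0, 0], [0.0, 0, 0.012, 0, 0], [0.0, 0, 0.012, 0, 0], [0.0, 0, 0.012, 0, 0], [0.0, 0, 0.012, 0, 0], [0.0, 0, 0.012, 0, 0], [0.0, 0, 0.006, 0, 0], [0.0, 0, 0, 0, 0]])

```text
clock: 4.92
eef_pos: [0.4052, 0.3915, 0.084]
orientation: [3.132, -0.021, 1.62]
force: [0.3, 1.0, 0.8]
finger_gap: 0.002
```

```bash
python3 - <<'E'
from h import *
st=r.read_state(); print(st['clock'],st['eef_pos'],np.degrees(st['orientation']),np.abs(st['qd']).max(), st['force'])
snap('scene','s2')
im=cv2.imread('pics/s2.png')[180:330,420:570];cv2.imwrite('pics/s2c.png',cv2.resize(im,None,fx=4,fy=4))
E
```

```text
4.925 [0.40523907 0.39150588 0.08404437] [179.46551563  -1.21426751  92.84667813] 0.0038590614703619915 [0.27639586 0.98733357 0.8286943 ]
```

View pics/s2c.png

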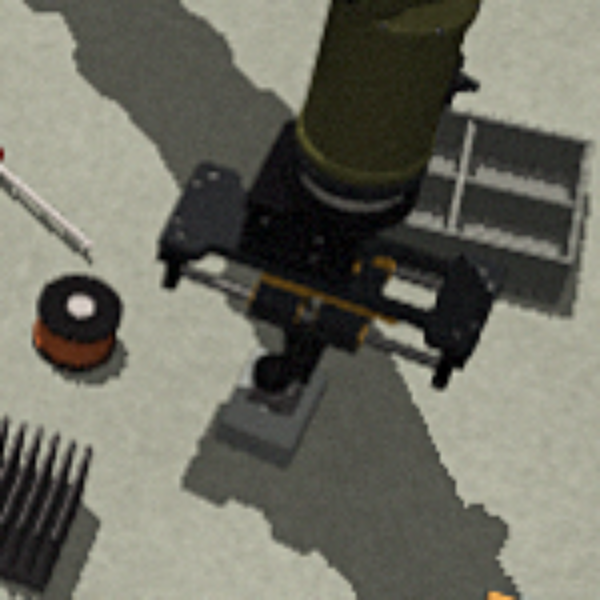

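send_rows(rows=[[0.0, -0.003, 0.008, 0, 0], [0.0, -0.002, 0.008, 0, 0], [0.0, 0, 0, 0, 0]])

```text
clock: 5.35
eef_pos: [0.4048, 0.3922, 0.0839]
orientation: [-3.125, -0.022, 1.63]
force: [1.4, -1.0, -0.1]
finger_gap: 0.001
```

```bash
python3 - <<'E'
from h import *
st=r.read_state(); print(st['clock'],st['eef_pos'],np.degrees(st['orientation']),np.abs(st['qd']).max(), st['force'])
snap('scene','s3')
im=cv2.imread('pics/s3.png')[180:330,420:570];cv2.imwrite('pics/s3c.png',cv2.resize(im,None,fx=4,fy=4))
E
```

```text
5.35 [0.40479229 0.39221463 0.08391261] [-179.05835723   -1.26892411   93.36819868] 0.028452224039025566 [ 1.37054892 -0.95626227 -0.07888203]
```

View pics/s3c.png

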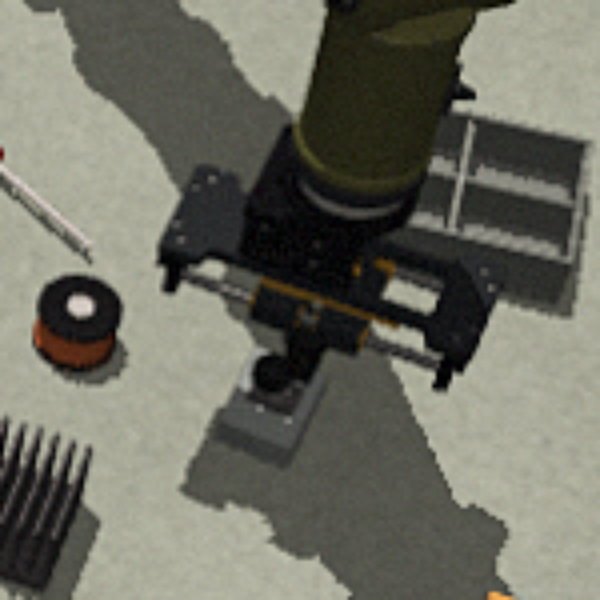

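send_rows(rows=[[0.0, 0, -0.02, 0, 0], [0.0, 0, -0.02, -0.01, 0], [0.04, 0, 0, -0.05, 1], [0.08, 0, 0, -0.05, 1], [0.08, 0, 0, -0.05, 1], [0.08, -0.02, 0.02, -0.04, 0], [0.08, -0.03, 0.03, -0.03, 0], [0.08, -0.02, 0.02, 0, 0], [0.08, 0, 0, 0, 0], [0.08, 0, 0, 0, 0], [0.08, 0, 0, 0, 0]])

```text
clock: 6.78
eef_pos: [0.4308, 0.313, 0.3185]
orientation: [-3.129, -0.021, 1.581]
force: [0.5, 0.5, 0.1]
finger_gap: 0.893
```

```bash
python3 - <<'E'
from h import *
st=r.read_state(); print(st['clock'],st['eef_pos'],np.degrees(st['orientation']),np.abs(st['qd']).max(), st['force'])
snap('wrist','w3');
E
```

```text
6.775 [0.43075221 0.31298812 0.31852264] [-179.2749705    -1.21104729   90.60055696] 0.01117082890282296 [0.5107428  0.45605496 0.08430043]
```

View pics/w3.png

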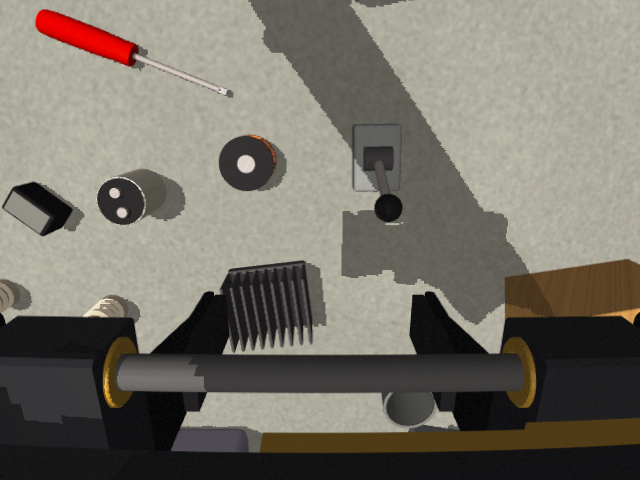

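```bash
python3 - <<'E'
from h import *
c=[atz('w3',a,.025)[:2] for a in [(356,125),(401,125),(401,190),(354,190)]]
print(np.mean(c,0),c)
for z in (.085,.09,.095): print(z,atz('w3',(388,208),z), atz('w1',(461,10),z))
g=lambda a:(a[0]+0,a[1])
print('cap',[atz('w3',(121,201),.065),atz('w1',(186,90),.065)])
print('choke',atz('w3',(247,163),.036),atz('w1',(308,58),.036))
E
```

```text
[0.3915119  0.38216657] [array([0.35809842, 0.35780066]), array([0.35738075, 0.4043837 ]), array([0.42504698, 0.40855754]), array([0.42552143, 0.35792437])]
0.085 [0.43219452 0.38415841 0.085     ] [0.35801909 0.38441975 0.085     ]
0.09 [0.43113873 0.38320558 0.09      ] [0.35912736 0.38295014 0.09      ]
0.095 [0.43008295 0.38225276 0.095     ] [0.36023564 0.38148054 0.095     ]
cap [array([0.43054472, 0.12506227, 0.065     ]), array([0.43079612, 0.12564223, 0.065     ])]
choke [0.39655914 0.24642138 0.036     ] [0.39687322 0.24515638 0.036     ]
```

send_rows(rows=[[0.08, -0.037, 0, 0, 0], [0.08, -0.037, 0, 0, 0], [0.08, -0.037, 0, 0, 0], [0.08, -0.037, 0, 0.03, 0], [0.08, -0.037, 0, 0.04, 0], [0.08, 0, 0, 0.04, 0], [0.08, 0, 0, 0.04, 0], [0.08, 0, 0, 0, 0], [0.08, 0, 0, 0, 0]])

```text
clock: 7.95
eef_pos: [0.4275, 0.1337, 0.1604]
orientation: [-3.129, -0.023, 1.596]
force: [-0.9, 0.7, 0.9]
finger_gap: 0.923
```

```bash
cat >> h.py <<'E'
def st(x=None,y=None,z=None,yaw=None):
    s=r.read_state(); e=s['eef_pos']; M=R.from_euler('xyz',s['orientation']).as_matrix()
    yw=np.degrees(np.arctan2(M[1,0],M[0,0]))
    print('t',round(s['clock'],2),'pos',np.round(e,4),'yaw',round(yw,2),'tilt',np.round(np.degrees(np.arccos(-M[2,2])),2),'v',round(np.abs(s['qd']).max(),3),'gap mm',round(s['finger_gap']*87,1),'F',np.round(s['force'],1),'j7',round(s['qpos'][6],2))
    if x is not None:
        t=np.array([x,y,z if z is not None else e[2]])-e
        if yaw is not None:
            d=(yaw-yw+180)%360-180; print('turn',round(-d,2))
            M2=R.from_euler('z',d,degrees=True).as_matrix()@M; print('tool shift after turn',np.round(M2.T@t,4))
        print('tool shift now',np.round(M.T@t,4))
E
python3 -c "
from h import *
st(0.4305,0.125,0.034)"
```

```text
t 7.95 pos [0.4275 0.1337 0.1604] yaw 91.47 tilt 1.47 v 0.016 gap mm 80.3 F [-0.9  0.7  0.9] j7 1.25
tool shift now [-0.0117  0.0043  0.1261]
```

send_rows(rows=[[0.08, -0.0117, 0.0043, 0.02, 1.5], [0.08, 0, 0, 0.03, 0], [0.08, 0, 0, 0.03, 0], [0.08, 0, 0, 0.025, 0], [0.08, 0, 0, 0.01, 0], [0.08, 0, 0, 0, 0]])

```text
clock: 8.7
eef_pos: [0.441, 0.1311, 0.0541]
orientation: [3.135, -0.031, 1.575]
force: [-0.5, -0.8, 0.3]
finger_gap: 0.921
```

```bash
python3 -c "
from h import *
st(0.4305,0.125,0.034); snap('scene','s4')
im=cv2.imread('pics/s4.png')[180:330,320:470];cv2.imwrite('pics/s4c.png',cv2.resize(im,None,fx=4,fy=4))"
```

```text
t 8.7 pos [0.441  0.1311 0.0541] yaw 90.24 tilt 1.82 v 0.021 gap mm 80.1 F [-0.5 -0.8  0.3] j7 1.29
tool shift now [-0.0067 -0.0106  0.0198]
```

View pics/s4c.png

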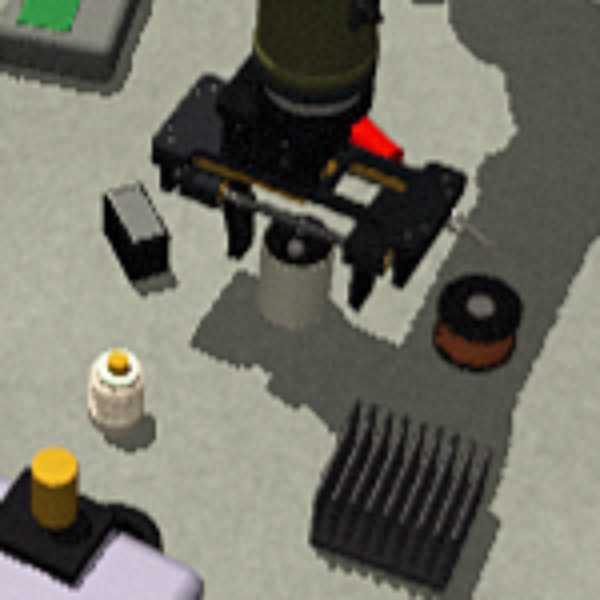

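send_rows(rows=[[0.08, -0.006, -0.008, 0.008, 0], [0.08, 0, -0.003, 0.008, 0], [0.08, 0, 0, 0.003, 0], [0.08, 0, 0, 0, 0]])

```text
clock: 9.25
eef_pos: [0.4312, 0.1259, 0.0362]
orientation: [3.13, -0.033, 1.575]
force: [0.0, 0.9, -0.0]
finger_gap: 0.918
```

```bash
python3 -c "
from h import *
st(0.4305,0.125,0.034)"
```

```text
t 9.25 pos [0.4312 0.1259 0.0362] yaw 90.24 tilt 2.01 v 0.004 gap mm 79.8 F [ 0.   0.9 -0. ] j7 1.3
tool shift now [-0.001  -0.0007  0.0022]
```

Grip and lift.

send_rows(rows=[[0.03, 0, 0, 0, 0], [0.03, 0, 0, 0, 0], [0.03, 0, 0, 0, 0], [0.03, 0, 0, 0, 0], [0.03, 0, 0, 0, 0], [0.03, 0, 0, 0, 0]])

```text
clock: 10.0
eef_pos: [0.4318, 0.1259, 0.0367]
orientation: [3.13, -0.033, 1.575]
force: [-0.2, -0.6, -0.2]
finger_gap: 0.568
```

```bash
python3 -c "
from h import *
st(0.4305,0.125,0.034)"
```

```text
t 10.0 pos [0.4318 0.1259 0.0367] yaw 90.24 tilt 2.02 v 0.001 gap mm 49.4 F [-0.2 -0.6 -0.2] j7 1.3
tool shift now [-0.001  -0.0013  0.0026]
```

send_rows(rows=[[0.03, 0, 0, -0.03, 0], [0.03, 0, 0, -0.04, 0], [0.03, 0, 0, -0.04, 0], [0.03, 0.03, 0.014, 0, 0], [0.03, 0.04, 0.019, 0, 0], [0.03, 0.04, 0.019, 0, 0], [0.03, 0.04, 0.019, 0, 0], [0.03, 0.04, 0.019, 0, 0], [0.03, 0.03, 0.014, 0, 0], [0.03, 0.015, 0.006, 0, 0], [0.03, 0, 0, 0, 0], [0.03, 0, 0, 0, 0]])

```text
clock: 11.5
eef_pos: [0.5398, 0.3636, 0.1538]
orientation: [3.137, -0.032, 1.573]
force: [1.1, -0.4, -1.2]
finger_gap: 0.569
```

```bash
python3 -c "
from h import *
st(0.5446,0.3642,0.037); snap('scene','s5')
im=cv2.imread('pics/s5.png')[180:380,340:540];cv2.imwrite('pics/s5c.png',cv2.resize(im,None,fx=3,fy=3))"
```

```text
t 11.5 pos [0.5398 0.3636 0.1538] yaw 90.14 tilt 1.82 v 0.005 gap mm 49.5 F [ 1.1 -0.4 -1.2] j7 1.0
tool shift now [-0.0031  0.0042  0.1168]
```

View pics/s5c.png

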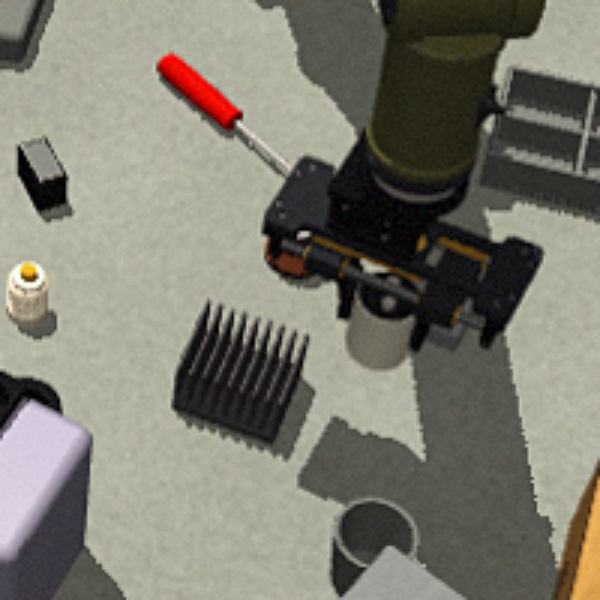

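send_rows(rows=[[0.03, -0.003, 0.004, 0.03, 0], [0.03, 0, 0, 0.03, 0], [0.03, 0, 0, 0.025, 0], [0.03, 0, 0, 0.01, 0], [0.03, 0, 0, 0, 0]])

```text
clock: 12.18
eef_pos: [0.5454, 0.359, 0.059]
orientation: [3.134, -0.033, 1.568]
force: [-0.3, 0.5, -1.6]
finger_gap: 0.564
```

```bash
python3 -c "
from h import *
st(0.5456,0.3642,0.037)"
```

```text
t 12.18 pos [0.5454 0.359  0.059 ] yaw 89.82 tilt 1.92 v 0.011 gap mm 49.1 F [-0.3  0.5 -1.6] j7 1.02
tool shift now [ 0.0044 -0.      0.0222]
```

send_rows(rows=[[0.03, 0.005, 0, 0.01, 0], [0.03, 0.001, 0, 0.007, 0], [0.03, 0, 0, 0.004, 0], [0.03, 0, 0, 0.001, 0], [0.03, 0, 0, 0, 0]])

```text
clock: 12.8
eef_pos: [0.5472, 0.3674, 0.0388]
orientation: [3.131, -0.036, 1.568]
force: [-0.8, 0.7, -1.0]
finger_gap: 0.574
```

```bash
python3 -c "
from h import *
st(0.5456,0.3642,0.037)"
```

```text
t 12.8 pos [0.5472 0.3674 0.0388] yaw 89.83 tilt 2.13 v 0.001 gap mm 49.9 F [-0.8  0.7 -1. ] j7 1.01
tool shift now [-0.0032 -0.0016  0.0017]
```

send_rows(rows=[[0.03, -0.003, -0.001, 0.002, 0], [0.03, 0, 0, 0, 0], [0.064, 0, 0, 0, 0], [0.064, 0, 0, 0, 0], [0.064, 0, 0, 0, 0], [0.064, 0, 0, -0.01, 0], [0.064, 0, 0, -0.03, 0], [0.064, 0, 0, -0.04, 0], [0.08, 0, 0, -0.04, 0], [0.08, 0, 0, -0.04, 0], [0.08, 0, 0, -0.02, 0], [0.08, -0.02, 0, 0, 0], [0.08, -0.02, 0, 0, 0], [0.08, -0.02, 0, 0, 0], [0.08, 0, 0, 0, 0], [0.08, 0, 0, 0, 0], [0.08, 0, 0, 0, 0]])

```text
clock: 14.92
eef_pos: [0.5437, 0.2907, 0.2219]
orientation: [3.13, -0.035, 1.565]
force: [-0.6, -0.1, -0.2]
finger_gap: 0.914
```

```bash
python3 -c "
from h import *
st(0.5456,0.3642,0.037); snap('wrist','w4')"
```

```text
t 14.93 pos [0.5437 0.2907 0.2219] yaw 89.65 tilt 2.12 v 0.008 gap mm 79.5 F [-0.6 -0.1 -0.2] j7 1.08
tool shift now [ 0.067  -0.0006  0.1874]
```

View pics/w4.png

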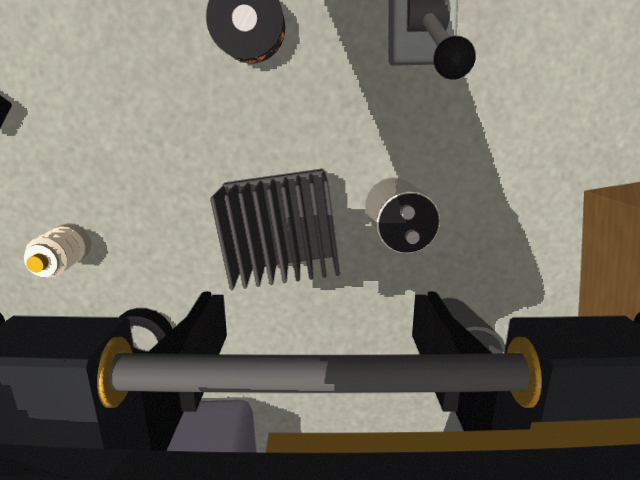

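```bash
python3 - <<'E'
from h import *
im=cv2.imread('pics/w4.png')[155:305,200:350];cv2.imwrite('pics/w4c.png',cv2.resize(im,None,fx=4,fy=4,interpolation=cv2.INTER_CUBIC))
E
```

```text
(no output)
```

View pics/w4c.png

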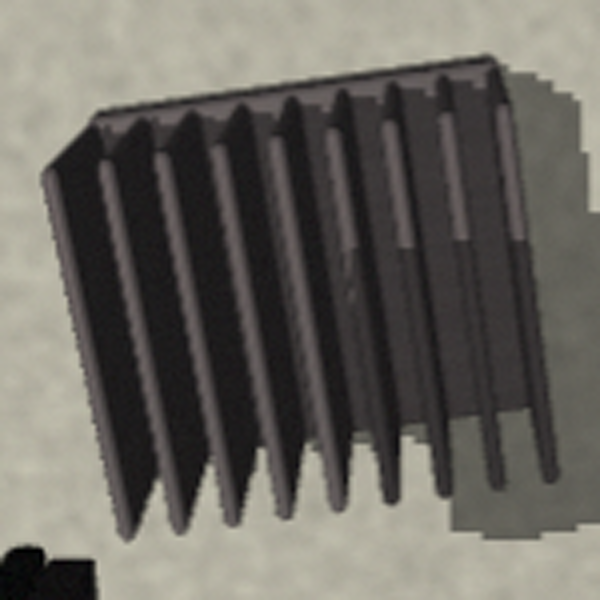

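```bash
cat > hs.py <<'E'
from h import *
def hs(fn,pts,z=.06):
    fr,fl,bl,br=[atz(fn,a,z)[:2] for a in pts]
    c=(fr+fl+bl+br)/4; dx=bl+br-fl-fr; dy=fl+bl-fr-br
    print('hs c',c,'yaw',np.degrees(np.arctan2(dx[1],dx[0])),np.degrees(np.arctan2(-dy[0],dy[1])),'size',np.linalg.norm(dx)/2,np.linalg.norm(dy)/2)
    return c
E
python3 - <<'E'
from hs import *
g=lambda a:(a[0]/4+200,a[1]/4+155)
pts=[g(a) for a in [(48,172),(502,104),(552,480),(126,538)]]
for z in (.05,.06): hs('w4',pts,z)
# plate near bottom edge
a,b=[atz('w4',g(q),0.0)[:2] for q in [(96,114),(492,58)]]; print('near bottom edge',a,b,np.linalg.norm(a-b))
print('cap',atz('w4',(408.5,222),.065),atz('w4',(410,224),.071))
print('choke',atz('w4',(245,17.5),.036)); print('ins1',atz('w4',(38,263),.06))
E
```

```text
hs c [0.56045457 0.26407754] yaw 7.3003117598378156 7.498468087336806 size 0.07880489157475375 0.08939478705551931
hs c [0.5573449  0.26477498] yaw 7.3003117598378235 7.498468087336778 size 0.07638918570034392 0.08665445573957836
near bottom edge [0.52495282 0.21556531] [0.51373059 0.30356121] 0.08870860523086894
cap [0.5450213  0.36618796 0.065     ] [0.54494126 0.36589679 0.071     ]
choke [0.39680368 0.24557746 0.036     ]
ins1 [0.57525138 0.07248294 0.06      ]
```

send_rows(rows=[[0.082, -0.01, -0.035, 0, 0], [0.082, -0.012, -0.04, 0, 0], [0.082, -0.012, -0.04, 0, 0], [0.082, -0.01, -0.03, 0.02, 0], [0.082, 0, 0, 0.03, 0], [0.082, 0, 0, 0.03, 0], [0.082, 0, 0, 0.02, 0], [0.082, 0, 0, 0, 0]])

```text
clock: 15.98
eef_pos: [0.3941, 0.2565, 0.1165]
orientation: [3.128, -0.038, 1.576]
force: [0.6, -0.1, 0.3]
finger_gap: 0.942
```

```bash
python3 -c "
from h import *
st(0.3967,0.2455,0.014)"
```

```text
t 15.97 pos [0.3941 0.2565 0.1165] yaw 90.28 tilt 2.32 v 0.024 gap mm 81.9 F [ 0.6 -0.1  0.3] j7 0.97
tool shift now [-0.0149  0.0011  0.102 ]
```

send_rows(rows=[[0.082, -0.012, 0.001, 0.03, 0], [0.082, -0.003, 0, 0.03, 0], [0.082, 0, 0, 0.02, 0], [0.082, 0, 0, 0.006, 0], [0.082, 0, 0, 0, 0]])

```text
clock: 16.6
eef_pos: [0.4006, 0.2494, 0.0336]
orientation: [3.12, -0.044, 1.579]
force: [-0.2, 0.2, 0.2]
finger_gap: 0.942
```

```bash
python3 -c "
from h import *
st(0.3967,0.2455,0.015)"
```

```text
t 16.6 pos [0.4006 0.2494 0.0336] yaw 90.49 tilt 2.82 v 0.014 gap mm 81.9 F [-0.2  0.2  0.2] j7 1.02
tool shift now [-0.0047 -0.0043  0.0183]
```

send_rows(rows=[[0.082, -0.004, -0.004, 0.008, 0], [0.082, -0.001, 0, 0.006, 0], [0.082, 0, 0, 0.003, 0], [0.082, 0, 0, 0.001, 0], [0.082, 0, 0, 0, 0]])

```text
clock: 17.23
eef_pos: [0.3983, 0.2461, 0.0165]
orientation: [3.116, -0.047, 1.58]
force: [0.5, 0.6, -0.1]
finger_gap: 0.944
```

```bash
python3 -c "
from h import *
st(0.3967,0.2455,0.015)"
```

```text
t 17.23 pos [0.3983 0.2461 0.0165] yaw 90.5 tilt 3.04 v 0.002 gap mm 82.1 F [ 0.5  0.6 -0.1] j7 1.03
tool shift now [-0.0007 -0.0016  0.0014]
```

send_rows(rows=[[0.03, 0, -0.0015, 0, 0], [0.03, 0, 0, 0, 0], [0.03, 0, 0, 0, 0], [0.03, 0, 0, 0, 0], [0.03, 0, 0, 0, 0], [0.03, 0, 0, -0.03, 0], [0.03, 0, 0, -0.05, 0], [0.03, 0, 0, -0.05, 0], [0.03, -0.02, 0.04, 0, 0], [0.03, -0.02, 0.04, 0, 0], [0.03, -0.02, 0.04, 0, 0], [0.03, -0.015, 0.04, 0, 0], [0.03, 0, 0, 0, 0], [0.03, 0, 0, 0, 0]])

```text
clock: 18.98
eef_pos: [0.5554, 0.1647, 0.1475]
orientation: [3.121, -0.044, 1.584]
force: [-0.2, 0.2, -2.6]
finger_gap: 0.638
```

```bash
python3 -c "
from h import *
st(0.571,0.1626,0.015); snap('scene','s6')
im=cv2.imread('pics/s6.png')[180:380,340:540];cv2.imwrite('pics/s6c.png',cv2.resize(im,None,fx=3,fy=3))"
```

```text
t 18.98 pos [0.5554 0.1647 0.1475] yaw 90.74 tilt 2.79 v 0.014 gap mm 55.5 F [-0.2  0.2 -2.6] j7 1.34
tool shift now [-0.0081  0.0129  0.1325]
```

View pics/s6c.png

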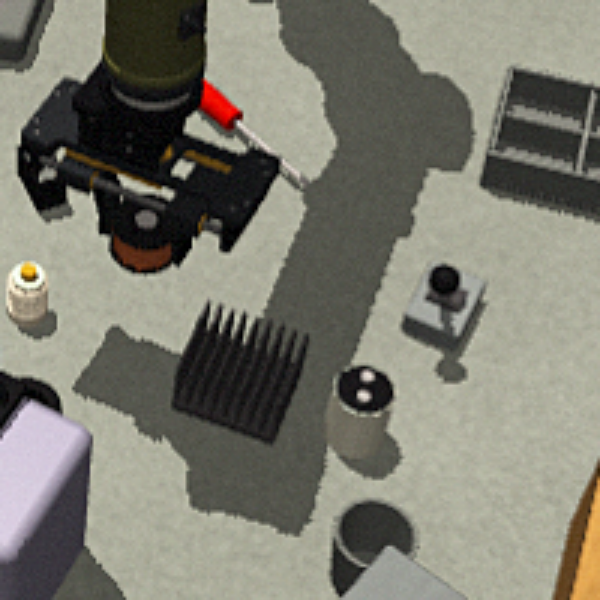

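send_rows(rows=[[0.03, -0.004, 0.013, 0.03, 0], [0.03, -0.002, 0, 0.03, 0], [0.03, 0, 0, 0.03, 0], [0.03, 0, 0, 0.015, 0], [0.03, 0, 0, 0, 0]])

```text
clock: 19.65
eef_pos: [0.5671, 0.1688, 0.0415]
orientation: [3.121, -0.048, 1.592]
force: [-0.1, -0.3, -2.9]
finger_gap: 0.645
```

```bash
python3 -c "
from h import *
st(0.571,0.1626,0.0165)"
```

```text
t 19.65 pos [0.5671 0.1688 0.0415] yaw 91.2 tilt 3.01 v 0.016 gap mm 56.1 F [-0.1 -0.3 -2.9] j7 1.4
tool shift now [-0.0075  0.0033  0.0247]
```

send_rows(rows=[[0.03, -0.0075, 0.003, 0.01, 0], [0.03, 0, 0, 0.01, 0], [0.03, 0, 0, 0.005, 0], [0.03, 0, 0, 0, 0]])

```text
clock: 20.15
eef_pos: [0.5729, 0.1628, 0.0175]
orientation: [3.116, -0.05, 1.592]
force: [-0.0, 0.2, -2.2]
finger_gap: 0.639
```

```bash
python3 -c "
from h import *
st(0.571,0.1626,0.0165)"
```

```text
t 20.15 pos [0.5729 0.1628 0.0175] yaw 91.21 tilt 3.21 v 0.006 gap mm 55.6 F [-0.   0.2 -2.2] j7 1.43
tool shift now [-0.0002 -0.0019  0.0009]
```

send_rows(rows=[[0.03, 0, -0.002, 0.002, 0], [0.03, 0, 0, 0.001, 0], [0.066, 0, 0, 0, 0], [0.066, 0, 0, 0, 0], [0.066, 0, 0, 0, 0], [0.066, 0, 0, -0.01, 0], [0.066, 0, 0, -0.05, 0], [0.066, 0, 0, -0.06, 0], [0.08, 0, 0, -0.06, 0], [0.08, 0, 0, -0.05, 0], [0.08, -0.02, -0.01, 0, 0], [0.08, -0.02, -0.01, 0, 0], [0.08, -0.02, -0.01, 0, 0], [0.08, 0, 0, 0, 0], [0.08, 0, 0, 0, 0], [0.08, 0, 0, 0, 0]])

```text
clock: 22.15
eef_pos: [0.534, 0.0869, 0.2495]
orientation: [3.114, -0.051, 1.591]
force: [0.1, 0.6, -0.0]
finger_gap: 0.918
```

```bash
python3 -c "
from h import *
st(0.5456,0.3642,0.037); snap('wrist','w5')"
```

```text
t 22.15 pos [0.534  0.0869 0.2495] yaw 91.16 tilt 3.34 v 0.006 gap mm 79.9 F [ 0.1  0.6 -0. ] j7 1.44
tool shift now [0.2657 0.0109 0.2268]
```

View pics/w5.png

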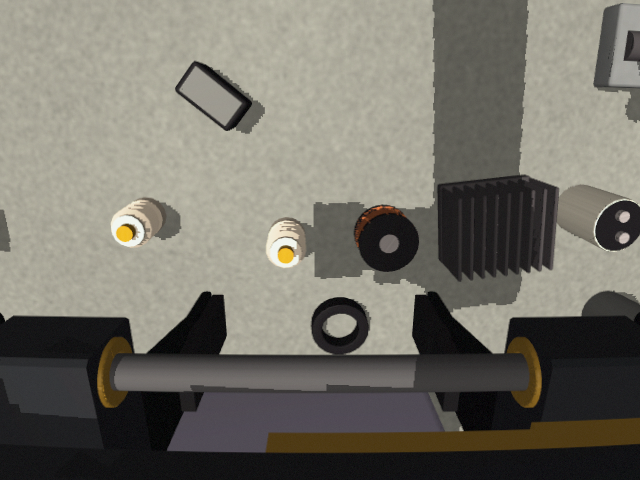

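```bash
python3 - <<'E'
from h import *
im=cv2.imread('pics/w5.png')
a=cv2.resize(im[55:135,165:265],None,fx=6,fy=6,interpolation=cv2.INTER_CUBIC);cv2.imwrite('pics/w5a.png',a)
a=cv2.resize(im[165:295,340:570],None,fx=3,fy=3,interpolation=cv2.INTER_CUBIC);cv2.imwrite('pics/w5b.png',a)
E
```

```text
(no output)
```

View pics/w5a.png

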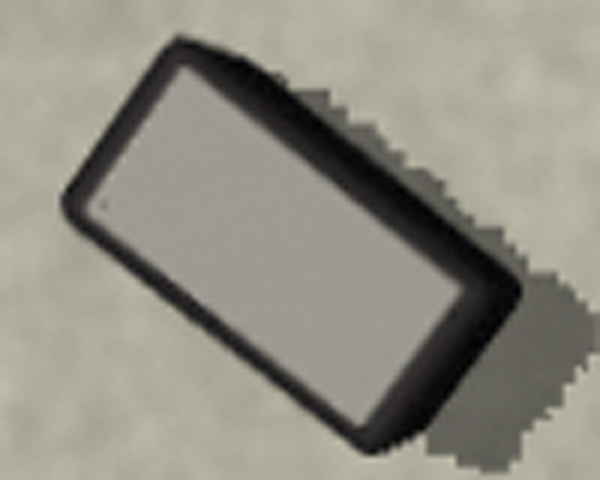

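View pics/w5b.png

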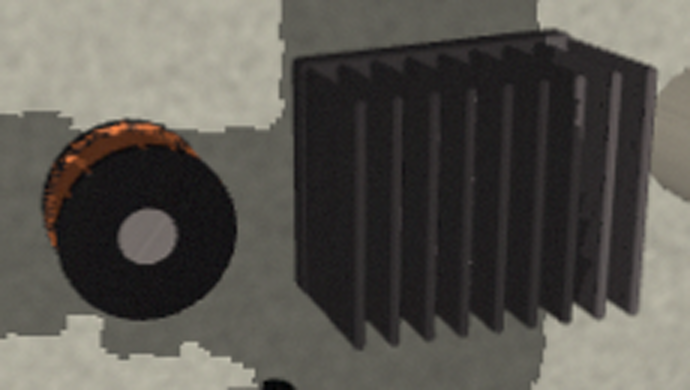

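```bash
python3 - <<'E'
from hs import *
g=lambda a:(a[0]/3+340,a[1]/3+165)
hs('w5',[g(a) for a in [(359,102),(653,68),(632,312),(360,346)]])
print('choke',atz('w5',(388.7,242),.036))
g=lambda a:(a[0]/6+165,a[1]/6+55)
c=[atz('w5',g(a),.041)[:2] for a in [(183,66),(90,212),(362,428),(465,290)]]
print(c,np.mean(c,0)); d=c[3]+c[2]-c[0]-c[1]; print('long dir deg',np.degrees(np.arctan2(d[1],d[0])),np.linalg.norm(d)/2,np.linalg.norm(c[1]-c[0]))
print('ins',atz('w5',(283.5,250),.06),atz('w5',(127,231),.06))
E
```

```text
hs c [0.55718437 0.26489579] yaw 7.277539826865567 7.271194384730806 size 0.07590310827159083 0.08658373489142253
choke [0.57190507 0.16440064 0.036     ]
[array([ 0.42404967, -0.0007349 ]), array([ 0.44252998, -0.01417414]), array([0.47042219, 0.02082629]), array([0.45212266, 0.0354063 ])] [0.44728112 0.01033089]
long dir deg 51.80882957747685 0.045258250620149966 0.02285027718467729
ins [0.57119194 0.06839512 0.06      ] [ 0.55458774 -0.06226091  0.06      ]
```

send_rows(rows=[[0.06, 0, 0, 0, 10.6], [0.06, 0, 0, 0, 10.6], [0.06, 0, 0, 0, 10.6], [0.06, 0, 0, 0, 10.6], [0.06, 0, 0, 0, 10.6], [0.06, 0, 0, 0, 10.6], [0.06, 0, 0, 0, 10.6], [0.06, 0, 0, 0, 10.6], [0.06, 0, 0, 0, 10.6], [0.06, 0, 0, 0, 10.6], [0.06, 0, 0, 0, 10.6], [0.06, 0, 0, 0, 8], [0.06, 0, 0, 0, 0], [0.06, 0, 0, 0, 0]])

```text
clock: 23.95
eef_pos: [0.5354, 0.098, 0.2458]
orientation: [-3.089, 0.011, -0.612]
force: [-0.4, -0.2, -0.2]
finger_gap: 0.696
```

```bash
python3 -c "
from h import *
st(0.4473,0.0103,0.1,-38.2)"
```

```text
t 23.95 pos [0.5354 0.098  0.2458] yaw -35.06 tilt 3.09 v 0.004 gap mm 60.5 F [-0.4 -0.2 -0.2] j7 -0.78
turn 3.14
tool shift after turn [-0.0134  0.131   0.1393]
tool shift now [-0.0201  0.13    0.1394]
```

send_rows(rows=[[0.06, 0, 0, 0.01, 3.1], [0.06, -0.004, 0.035, 0.03, 0], [0.06, -0.004, 0.035, 0.03, 0], [0.06, -0.004, 0.035, 0.03, 0], [0.06, -0.002, 0.02, 0.02, 0], [0.06, 0, 0, 0.01, 0], [0.06, 0, 0, 0, 0]])

```text
clock: 24.82
eef_pos: [0.4503, 0.0148, 0.1066]
orientation: [-3.086, 0.011, -0.652]
force: [0.2, -0.1, -0.4]
finger_gap: 0.689
```

```bash
python3 -c "
from h import *
st(0.4473,0.0103,0.018,-38.2)"
```

```text
t 24.82 pos [0.4503 0.0148 0.1066] yaw -37.38 tilt 3.25 v 0.008 gap mm 59.9 F [ 0.2 -0.1 -0.4] j7 -0.69
turn 0.82
tool shift after turn [0.0014 0.0103 0.0881]
tool shift now [0.0013 0.0104 0.0881]
```

send_rows(rows=[[0.06, 0.001, 0.009, 0.03, 0.8], [0.06, 0, 0.001, 0.03, 0], [0.06, 0, 0, 0.015, 0], [0.06, 0, 0, 0.005, 0], [0.06, 0, 0, 0, 0]])

```text
clock: 25.45
eef_pos: [0.4556, 0.0142, 0.0292]
orientation: [-3.078, 0.003, -0.659]
force: [-0.0, 0.2, -0.4]
finger_gap: 0.688
```

```bash
python3 -c "
from h import *
st(0.4473,0.0103,0.018,-38.2)"
```

```text
t 25.45 pos [0.4556 0.0142 0.0292] yaw -37.77 tilt 3.64 v 0.015 gap mm 59.9 F [-0.   0.2 -0.4] j7 -0.61
turn 0.43
tool shift after turn [-0.0041  0.0089  0.0107]
tool shift now [-0.0041  0.0089  0.0107]
```

send_rows(rows=[[0.06, -0.004, 0.009, 0, 0.4], [0.06, 0, 0, 0.006, 0], [0.06, 0, 0, 0.004, 0], [0.06, 0, 0, 0, 0]])

```text
clock: 25.95
eef_pos: [0.4482, 0.01, 0.02]
orientation: [-3.075, 0.002, -0.667]
force: [-0.6, -0.1, 0.3]
finger_gap: 0.691
```

```bash
python3 -c "
from h import *
st(0.4473,0.0103,0.018,-38.2)"
```

```text
t 25.95 pos [0.4482 0.01   0.02  ] yaw -38.2 tilt 3.82 v 0.005 gap mm 60.1 F [-0.6 -0.1  0.3] j7 -0.6
turn 0.0
tool shift after turn [-0.0009  0.0005  0.0019]
tool shift now [-0.0009  0.0005  0.0019]
```

send_rows(rows=[[0.01, 0, 0, 0.001, 0], [0.01, 0, 0, 0, 0], [0.01, 0, 0, 0, 0], [0.01, 0, 0, 0, 0], [0.01, 0, 0, 0, 0], [0.01, 0, 0, -0.04, 0], [0.01, 0, 0, -0.06, 0], [0.01, 0, 0, -0.06, 0], [0.01, 0, 0, -0.05, 0], [0.01, 0, 0, 0, -10.4], [0.01, 0, 0, 0, -10.4], [0.01, 0, 0, 0, -10.4], [0.01, 0, 0, 0, -10], [0.01, 0, 0, 0, 0]])

```text
clock: 27.7
eef_pos: [0.438, -0.0021, 0.2342]
orientation: [-3.091, -0.041, 0.071]
force: [0.7, 0.6, -1.3]
finger_gap: 0.341
```

```bash
python3 -c "
from h import *
st(0.55,-0.3,0.25,2)"
```

```text
t 27.7 pos [ 0.438  -0.0021  0.2342] yaw 4.08 tilt 3.73 v 0.013 gap mm 29.7 F [ 0.7  0.6 -1.3] j7 -0.03
turn 2.08
tool shift after turn [ 0.1021  0.3007 -0.0267]
tool shift now [ 0.0911  0.3041 -0.0274]
```

send_rows(rows=[[0.01, 0.012, 0.04, 0, 0], [0.01, 0.012, 0.04, 0, 0], [0.01, 0.012, 0.04, 0, 0], [0.01, 0.012, 0.04, 0, 0], [0.01, 0.012, 0.04, 0, 0], [0.01, 0.012, 0.04, 0, 0], [0.01, 0.01, 0.03, 0, 0], [0.01, 0, 0.01, 0, 0], [0.01, 0, 0, 0, 0], [0.01, 0, 0, 0, 0], [0.01, 0, 0, 0, 0]])

```text
clock: 29.08
eef_pos: [0.5403, -0.2787, 0.2202]
orientation: [-3.086, -0.038, 0.048]
force: [-0.3, -0.5, -1.9]
finger_gap: 0.346
```

```bash
python3 -c "
from h import *
st(0.55,-0.3,0.25,2); snap('wrist','w6')"
```

```text
t 29.07 pos [ 0.5403 -0.2787  0.2202] yaw 2.76 tilt 3.83 v 0.012 gap mm 30.1 F [-0.3 -0.5 -1.9] j7 0.74
turn 0.76
tool shift after turn [ 0.01    0.02   -0.0306]
tool shift now [ 0.0098  0.0201 -0.0306]
```

View pics/w6.png

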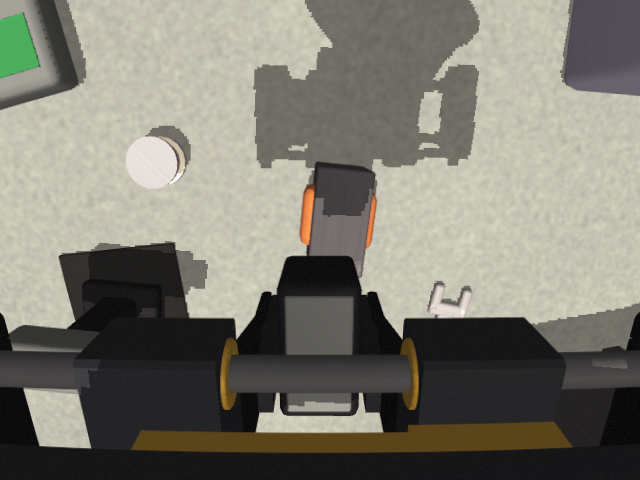

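send_rows(rows=[[0.01, 0.008, 0.03, -0.02, 0], [0.01, 0.005, 0.04, -0.02, 0], [0.01, 0, 0.03, -0.02, 0], [0.01, 0, 0, 0, 0], [0.01, 0, 0, 0, 0], [0.01, 0, 0, 0, 0]])

```text
clock: 29.88
eef_pos: [0.5594, -0.3754, 0.2759]
orientation: [-3.08, -0.039, 0.058]
force: [0.2, -0.2, -1.3]
finger_gap: 0.343
```

```bash
python3 -c "
from h import *
st(0.55,-0.3,0.25,2); snap('wrist','w7')
im=cv2.imread('pics/w7.png')
a=cv2.resize(im[60:280,60:480],None,fx=1.9,fy=1.9,interpolation=cv2.INTER_CUBIC);cv2.imwrite('pics/w7a.png',a)"
```

```text
t 29.88 pos [ 0.5594 -0.3754  0.2759] yaw 3.35 tilt 4.21 v 0.015 gap mm 29.8 F [ 0.2 -0.2 -1.3] j7 0.9
turn 1.35
tool shift after turn [-0.0077 -0.0739  0.0302]
tool shift now [-0.006  -0.074   0.0303]
```

View pics/w7.png

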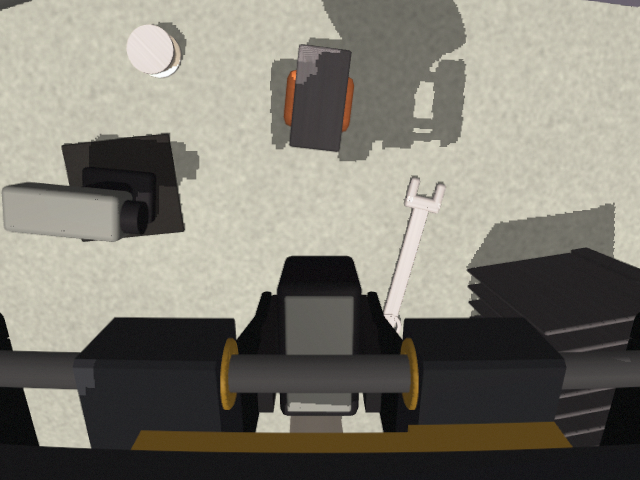

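View pics/w7a.png

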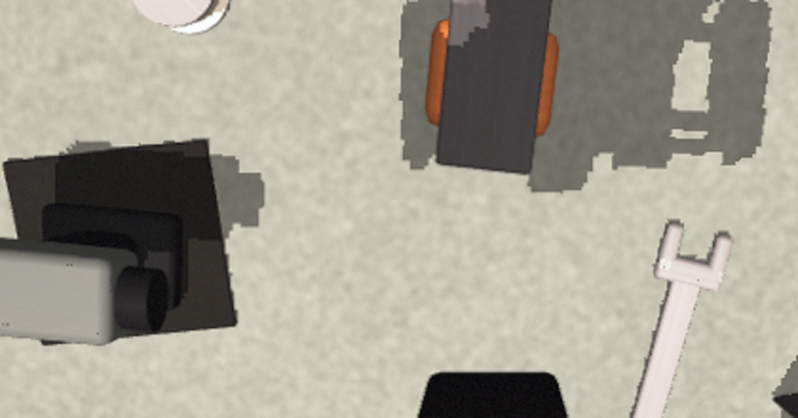

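```bash
python3 -c "
from h import *
im=cv2.imread('pics/w7.png')
a=cv2.resize(im[35:165,270:370],None,fx=4.5,fy=4.5,interpolation=cv2.INTER_CUBIC);cv2.imwrite('pics/w7b.png',np.clip(a.astype(float)*1.6,0,255).astype(np.uint8))"
```

```text
(no output)
```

View pics/w7b.png

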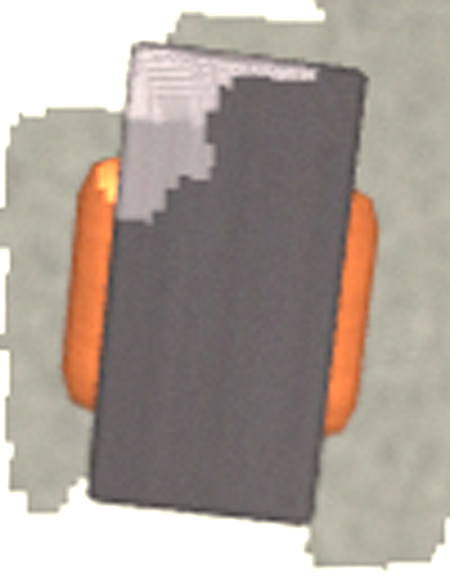

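```bash
python3 - <<'E'
from h import *
g=lambda a:(a[0]/4.5+270,a[1]/4.5+35)
c=[atz('w7',g(a),.062)[:2] for a in [(133,44),(366,72),(312,523),(90,498)]]
m=np.mean(c,0); dx=c[1]+c[2]-c[0]-c[3]; dy=c[0]+c[1]-c[2]-c[3]
ya=np.degrees(np.arctan2(dx[1],dx[0])),np.degrees(np.arctan2(-dy[0],dy[1]))
print(m,ya,np.linalg.norm(dx)/2,np.linalg.norm(dy)/2)
print('top0 check',atz('top0',(438,243),.062))
y=np.radians(ya[1]); print('relay target',m+0.075*np.array([np.cos(y),np.sin(y)]))
print('diode',atz('w7',(150,48.5),.028),tri(('w7',(150,48.5)),('top0',(423,313))))
print('wrench jaw',atz('w7',(415,178),.004),atz('w7',(440,182),.004))
print('pad',[atz('w7',a,.004)[:2] for a in [(62,147),(169,133),(184,231)]])
print('barrel front top edge',atz('w7',(121,190),.124),atz('w7',(116,240),.124))
E
```

```text
[ 0.56280137 -0.26789591] (np.float64(-2.8375241459499), np.float64(-2.958056450132868)) 0.042930254060953695 0.08236685224258279
top0 check [ 0.55913557 -0.26421349  0.062     ]
relay target [ 0.63770144 -0.27176628]
diode [ 0.40917589 -0.22913     0.028     ] [ 0.40728606 -0.22869144  0.02371287]
wrench jaw [ 0.66657977 -0.33359797  0.004     ] [ 0.69317533 -0.33610058  0.004     ]
pad [array([ 0.31066037, -0.32096605]), array([ 0.41844117, -0.30280936]), array([ 0.43210631, -0.40086163])]
barrel front top edge [ 0.41875507 -0.3447421   0.124     ] [ 0.41312025 -0.38267287  0.124     ]
```

```bash
python3 -c "
from h import *
st(0.6377,-0.2718,0.12,-3)"
```

```text
t 29.93 pos [ 0.5596 -0.375   0.2757] yaw 3.37 tilt 4.23 v 0.006 gap mm 29.8 F [-0.7  0.3 -1.5] j7 0.9
turn 6.37
tool shift after turn [ 0.0664 -0.0971  0.1649]
tool shift now [ 0.0779 -0.0883  0.1648]
```

send_rows(rows=[[0.01, 0, 0, 0, 6.3], [0.01, 0.02, -0.03, 0.02, 0], [0.01, 0.02, -0.03, 0.04, 0], [0.01, 0.02, -0.03, 0.04, 0], [0.01, 0.006, -0.007, 0.03, 0], [0.01, 0, 0, 0.01, 0], [0.01, 0, 0, 0, 0]])

```text
clock: 30.8
eef_pos: [0.6384, -0.262, 0.141]
orientation: [-3.071, -0.033, -0.047]
force: [0.5, 0.2, -0.5]
finger_gap: 0.342
```

```bash
python3 -c "
from h import *
st(0.6377,-0.2718,0.0215,-3)"
```

```text
t 30.8 pos [ 0.6384 -0.262   0.141 ] yaw -2.71 tilt 4.49 v 0.007 gap mm 29.7 F [ 0.5  0.2 -0.5] j7 0.66
turn 0.29
tool shift after turn [-0.0042  0.0183  0.1184]
tool shift now [-0.0042  0.0183  0.1184]
```

send_rows(rows=[[0.01, -0.004, 0.016, 0.03, 0.3], [0.01, 0, 0.002, 0.035, 0], [0.01, 0, 0, 0.02, 0], [0.01, 0, 0, 0.01, 0], [0.01, 0, 0, 0, 0]])

```text
clock: 31.42
eef_pos: [0.6396, -0.2795, 0.0509]
orientation: [-3.075, -0.044, -0.057]
force: [0.1, -0.3, -1.4]
finger_gap: 0.342
```

```bash
python3 -c "
from h import *
st(0.6377,-0.2718,0.0215,-3)"
```

```text
t 31.43 pos [ 0.6396 -0.2795  0.0509] yaw -3.24 tilt 4.58 v 0.016 gap mm 29.7 F [ 0.1 -0.3 -1.4] j7 0.73
turn -0.24
tool shift after turn [-0.0036 -0.0056  0.0298]
tool shift now [-0.0036 -0.0056  0.0298]
```

send_rows(rows=[[0.01, -0.0035, -0.0055, 0.012, 0], [0.01, 0, 0, 0.01, 0], [0.01, 0, 0, 0.005, 0], [0.01, 0, 0, 0.001, 0], [0.01, 0, 0, 0, 0]])

```text
clock: 32.05
eef_pos: [0.6392, -0.2718, 0.024]
orientation: [-3.076, -0.048, -0.056]
force: [-1.2, -0.2, 0.5]
finger_gap: 0.341
```

```bash
python3 -c "
from h import *
st(0.6377,-0.2718,0.0215,-3)"
```

```text
t 32.05 pos [ 0.6392 -0.2718  0.024 ] yaw -3.2 tilt 4.65 v 0.002 gap mm 29.7 F [-1.2 -0.2  0.5] j7 0.74
turn -0.2
tool shift after turn [-0.0016  0.0002  0.0024]
tool shift now [-0.0016  0.0002  0.0024]
```

send_rows(rows=[[0.01, -0.001, 0, 0.002, 0], [0.01, 0, 0, 0.001, 0], [0.048, 0, 0, 0, 0], [0.048, 0, 0, 0, 0], [0.048, 0, 0, 0, 0], [0.048, 0, 0, -0.01, 0], [0.048, 0, 0, -0.05, 0], [0.048, 0, 0, -0.06, 0], [0.07, 0, 0, -0.06, 0], [0.07, -0.01, 0.03, -0.06, 0], [0.07, -0.02, 0.04, 0, 0], [0.07, -0.02, 0.03, 0, 0], [0.07, -0.02, 0.02, 0, 0], [0.07, 0, 0, 0, 0], [0.07, 0, 0, 0, 0], [0.07, 0, 0, 0, 0]])

```text
clock: 34.05
eef_pos: [0.5513, -0.4023, 0.2596]
orientation: [-3.081, -0.058, -0.053]
force: [0.9, 0.8, 0.0]
finger_gap: 0.804
```

```bash
python3 -c "
from h import *
st(0.41,-0.23,0.2,90); snap('wrist','w8')"
```

```text
t 34.05 pos [ 0.5513 -0.4023  0.2596] yaw -3.04 tilt 4.83 v 0.011 gap mm 70.0 F [0.9 0.8 0. ] j7 0.85
turn -93.04
tool shift after turn [ 0.1685 -0.1368  0.078 ]
tool shift now [-0.1535 -0.1612  0.0606]
```

View pics/w8.png

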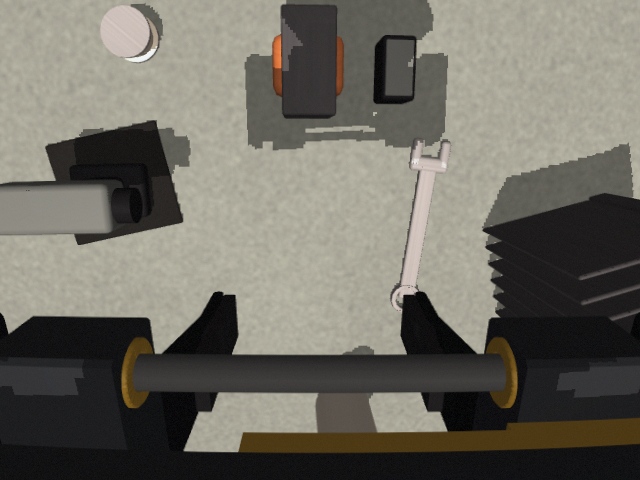

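```bash
python3 -c "
from h import *
im=cv2.imread('pics/w8.png')
a=cv2.resize(im[0:130,265:425],None,fx=4.5,fy=4.5,interpolation=cv2.INTER_CUBIC);cv2.imwrite('pics/w8b.png',np.clip(a.astype(float)*1.6,0,255).astype(np.uint8))
a=cv2.resize(im[110:250,0:200],None,fx=4,fy=4,interpolation=cv2.INTER_CUBIC);cv2.imwrite('pics/w8c.png',np.clip(a.astype(float)*1.6,0,255).astype(np.uint8))"
```

```text
(no output)
```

View pics/w8b.png

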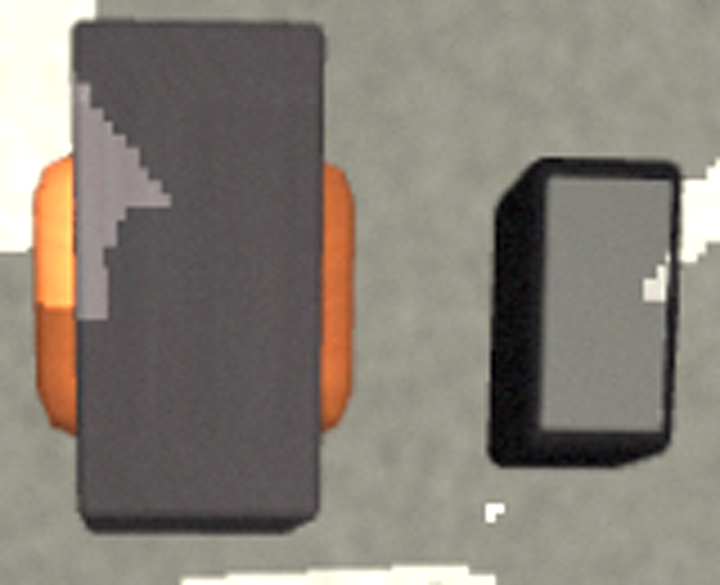

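View pics/w8c.png

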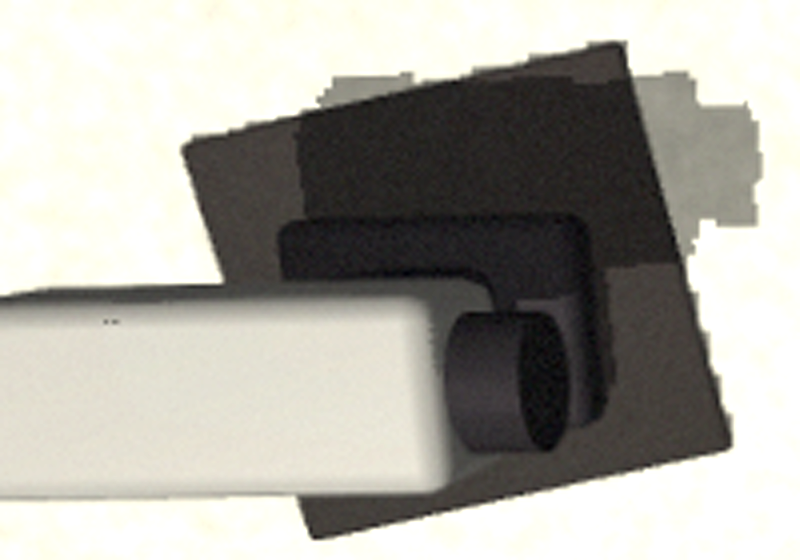

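```bash
python3 - <<'E'
from h import *
g=lambda a:(a[0]/4.5+265,a[1]/4.5)
def box(c):
    m=np.mean(c,0); dx=c[1]+c[2]-c[0]-c[3]; dy=c[0]+c[1]-c[2]-c[3]
    return m,np.degrees(np.arctan2(dx[1],dx[0])),np.degrees(np.arctan2(-dy[0],dy[1])),np.linalg.norm(dx)/2,np.linalg.norm(dy)/2
t=box([atz('w8',g(a),.062)[:2] for a in [(74,24),(322,24),(318,516),(80,516)]]); print(t)
q=box([atz('w8',g(a),.0405)[:2] for a in [(545,176),(680,176),(668,432),(540,432)]]);print(q)
y=np.radians(t[2]); Rt=np.array([[np.cos(y),-np.sin(y)],[np.sin(y),np.cos(y)]]); print('rel local',Rt.T@(q[0]-t[0]))
h=lambda a:(a[0]/4,a[1]/4+110)
p=box([atz('w8',h(a),.004)[:2] for a in [(183,148),(622,44),(732,445),(313,538)]]);print('pad',p)
for z in (.122,.124):
  a=atz('w8',h((40,310)),z);b=atz('w8',h((400,300)),z);c=atz('w8',h((40,492)),z);d=atz('w8',h((420,490)),z)
  print(np.degrees(np.arctan2((b-a)[1],(b-a)[0])),np.degrees(np.arctan2((d-c)[1],(d-c)[0])),b,d)
print('diode',atz('w8',(126,32),.028))
E
```

```text
(array([ 0.56247655, -0.2680852 ]), np.float64(-2.5401134358332924), np.float64(-3.142273802184947), np.float64(0.042844639855356664), np.float64(0.08272743522543383))
(array([ 0.64087281, -0.27309394]), np.float64(-1.9134835056410875), np.float64(-3.0153834397810315), np.float64(0.025397783440177242), np.float64(0.046474065923408095))
rel local [ 0.07855295 -0.00070388]
pad (array([ 0.37160339, -0.36039864]), np.float64(8.651085065737645), np.float64(8.312039097198136), np.float64(0.10890961245364797), np.float64(0.09764280312115943))
-2.5437102539598264 -3.599166592736872 [ 0.41066671 -0.35052991  0.122     ] [ 0.40851937 -0.38406564  0.122     ]
-2.5437102539598695 -3.599166592736847 [ 0.41157815 -0.35037376  0.124     ] [ 0.40944525 -0.38368395  0.124     ]
diode [ 0.40985526 -0.23011766  0.028     ]
```

send_rows(rows=[[0.065, -0.03, -0.03, 0, 0], [0.065, -0.04, -0.045, 0, 0], [0.065, -0.04, -0.045, 0.02, 0], [0.065, -0.03, -0.035, 0.03, 0], [0.065, 0, 0, 0.03, 0], [0.065, 0, 0, 0, 0], [0.065, 0, 0, 0, 0]])

```text
clock: 34.98
eef_pos: [0.4272, -0.2269, 0.18]
orientation: [-3.079, -0.063, -0.038]
force: [0.3, 0.9, 0.3]
finger_gap: 0.749
```

```bash
python3 -c "
from h import *
st(0.4095,-0.230,0.015)"
```

```text
t 34.98 pos [ 0.4272 -0.2269  0.18  ] yaw -2.18 tilt 5.08 v 0.007 gap mm 65.2 F [0.3 0.9 0.3] j7 0.44
tool shift now [-0.0278  0.014   0.163 ]
```

send_rows(rows=[[0.065, -0.015, 0.008, 0.04, 0], [0.065, -0.01, 0.004, 0.05, 0], [0.065, -0.003, 0.002, 0.04, 0], [0.065, 0, 0, 0.01, 0], [0.065, 0, 0, 0, 0], [0.065, 0, 0, 0, 0]])

```text
clock: 35.72
eef_pos: [0.4168, -0.2388, 0.0426]
orientation: [-3.089, -0.073, -0.039]
force: [-1.3, -0.4, 0.2]
finger_gap: 0.749
```

```bash
python3 -c "
from h import *
st(0.4095,-0.230,0.015)"
```

```text
t 35.73 pos [ 0.4168 -0.2388  0.0426] yaw -2.25 tilt 5.14 v 0.019 gap mm 65.2 F [-1.3 -0.4  0.2] j7 0.74
tool shift now [-0.0097 -0.0071  0.0273]
```

send_rows(rows=[[0.065, -0.009, -0.007, 0.008, 0], [0.065, -0.001, 0, 0.008, 0], [0.065, 0, 0, 0.006, 0], [0.065, 0, 0, 0.002, 0], [0.065, 0, 0, 0, 0]])

```text
clock: 36.35
eef_pos: [0.4106, -0.2295, 0.019]
orientation: [-3.088, -0.078, -0.038]
force: [-0.4, 0.3, -0.1]
finger_gap: 0.746
```

```bash
python3 -c "
from h import *
st(0.4095,-0.230,0.015);snap('scene','s7')
im=cv2.imread('pics/s7.png')[120:270,200:350];cv2.imwrite('pics/s7c.png',cv2.resize(im,None,fx=4,fy=4))"
```

```text
t 36.35 pos [ 0.4106 -0.2295  0.019 ] yaw -2.19 tilt 5.43 v 0.003 gap mm 64.9 F [-0.4  0.3 -0.1] j7 0.77
tool shift now [-0.0013  0.0007  0.0039]
```

View pics/s7c.png

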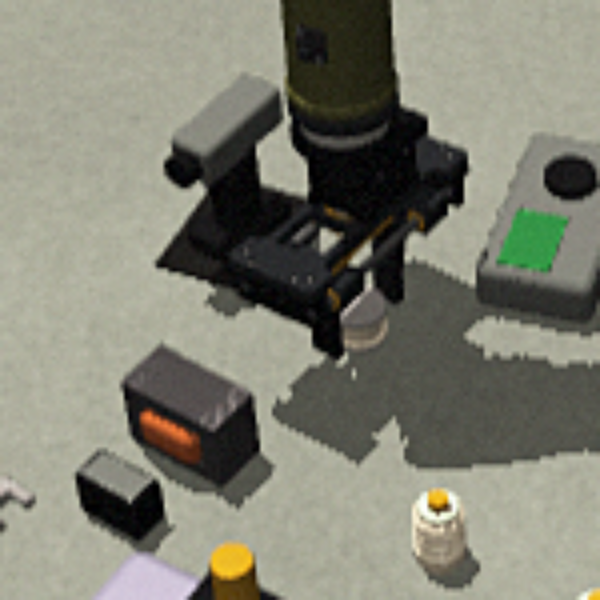

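Good; lower slightly, grip, lift.

send_rows(rows=[[0.065, -0.001, 0, 0.004, 0], [0.02, 0, 0, 0, 0], [0.02, 0, 0, 0, 0], [0.02, 0, 0, 0, 0], [0.02, 0, 0, 0, 0], [0.02, 0, 0, 0, 0], [0.02, 0, 0, -0.04, 0], [0.02, 0, 0, -0.06, 0], [0.02, 0, 0, -0.06, 0], [0.02, 0, 0, -0.04, 0], [0.02, 0, 0, 0, 0], [0.02, 0, 0, 0, 0]])

```text
clock: 37.9
eef_pos: [0.3922, -0.2389, 0.2177]
orientation: [-3.088, -0.074, -0.039]
force: [0.3, -0.1, -1.8]
finger_gap: 0.48
```

```bash
python3 -c "
from h import *
st(0.6478,0.2764,0.19,97)"
```

```text
t 37.9 pos [ 0.3922 -0.2389  0.2177] yaw -2.26 tilt 5.27 v 0.04 gap mm 41.7 F [ 0.3 -0.1 -1.8] j7 0.34
turn -99.26
tool shift after turn [0.4769 0.3195 0.0462]
tool shift now [ 0.2324 -0.5218  0.0734]
```

send_rows(rows=[[0.02, 0.015, -0.035, 0, 0], [0.02, 0.02, -0.045, 0, 0], [0.02, 0.02, -0.045, 0, 0], [0.02, 0.02, -0.045, 0, 0], [0.02, 0.02, -0.045, 0, 0], [0.02, 0.02, -0.045, 0, 0], [0.02, 0.02, -0.045, 0, 0], [0.02, 0.02, -0.045, 0, 0], [0.02, 0.02, -0.045, 0, 0], [0.02, 0.02, -0.04, 0, 0], [0.02, 0.01, -0.02, 0, 0], [0.02, 0, 0, 0, 0]])

```text
clock: 39.4
eef_pos: [0.6107, 0.217, 0.2214]
orientation: [-3.106, -0.031, -0.047]
force: [-0.6, -0.6, -1.5]
finger_gap: 0.486
```

send_rows(rows=[[0.02, 0, 0, 0, -10.6], [0.02, 0, 0, 0, -10.6], [0.02, 0, 0, 0, -10.6], [0.02, 0, 0, 0, -10.6], [0.02, 0, 0, 0, -10.6], [0.02, 0, 0, 0, -10.6], [0.02, 0, 0, 0, -10.6], [0.02, 0, 0, 0, -10.6], [0.02, 0, 0, 0, -8], [0.02, 0, 0, 0, 0], [0.02, 0, 0, 0, 0]])

```text
clock: 40.78
eef_pos: [0.6009, 0.1937, 0.2015]
orientation: [3.139, -0.011, 1.59]
force: [0.2, 0.1, -1.1]
finger_gap: 0.485
```

```bash
python3 -c "
from h import *
st(0.6478,0.2764,0.12,97)"
```

```text
t 40.77 pos [0.6009 0.1937 0.2015] yaw 91.11 tilt 0.66 v 0.013 gap mm 42.2 F [ 0.2  0.1 -1.1] j7 1.32
turn -5.89
tool shift after turn [0.0755 0.0564 0.0825]
tool shift now [0.0809 0.0483 0.0825]
```

send_rows(rows=[[0.02, 0.03, 0.02, 0.01, 0], [0.02, 0.03, 0.02, 0.03, 0], [0.02, 0.015, 0.008, 0.03, 0], [0.02, 0, 0, 0.02, 0], [0.02, 0, 0, 0, 0], [0.02, 0, 0, 0, 0]])

```text
clock: 41.52
eef_pos: [0.6494, 0.2676, 0.1103]
orientation: [3.139, -0.009, 1.576]
force: [0.3, 0.6, -1.4]
finger_gap: 0.483
```

```bash
python3 -c "
from h import *
st(0.6478,0.2764,0.016);snap('scene','s8')
im=cv2.imread('pics/s8.png')[200:400,320:520];cv2.imwrite('pics/s8c.png',cv2.resize(im,None,fx=3,fy=3))"
```

```text
t 41.52 pos [0.6494 0.2676 0.1103] yaw 90.33 tilt 0.53 v 0.016 gap mm 42.0 F [ 0.3  0.6 -1.4] j7 1.25
tool shift now [ 0.0079 -0.0018  0.0944]
```

View pics/s8c.png

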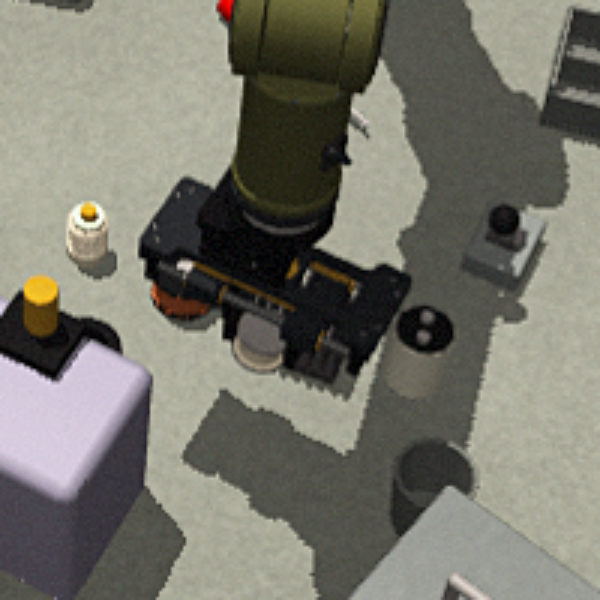

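send_rows(rows=[[0.02, 0.006, -0.002, 0.03, 0], [0.02, 0.002, 0, 0.025, 0], [0.02, 0, 0, 0.015, 0], [0.02, 0, 0, 0.005, 0], [0.02, 0, 0, 0, 0]])

```text
clock: 42.2
eef_pos: [0.6524, 0.2747, 0.042]
orientation: [3.127, -0.013, 1.572]
force: [-0.2, 0.5, -0.6]
finger_gap: 0.478
```

```bash
python3 -c "
from h import *
st(0.6478,0.2764,0.016)"
```

```text
t 42.2 pos [0.6524 0.2747 0.042 ] yaw 90.06 tilt 1.11 v 0.01 gap mm 41.6 F [-0.2  0.5 -0.6] j7 1.26
tool shift now [ 0.0014 -0.005   0.026 ]
```

send_rows(rows=[[0.02, 0.001, -0.005, 0.01, 0], [0.02, 0, 0, 0.009, 0], [0.02, 0, 0, 0.005, 0], [0.02, 0, 0, 0.001, 0], [0.02, 0, 0, 0, 0]])

```text
clock: 42.82
eef_pos: [0.6485, 0.2764, 0.0171]
orientation: [3.125, -0.014, 1.572]
force: [0.6, 1.0, -1.5]
finger_gap: 0.485
```

```bash
python3 -c "
from h import *
st(0.6478,0.2764,0.016)"
```

```text
t 42.83 pos [0.6485 0.2764 0.0171] yaw 90.06 tilt 1.26 v 0.001 gap mm 42.2 F [ 0.6  1.  -1.5] j7 1.26
tool shift now [-0.     -0.0007  0.0011]
```

send_rows(rows=[[0.02, 0, 0, 0.002, 0], [0.02, 0, 0, 0, 0], [0.06, 0, 0, 0, 0], [0.06, 0, 0, 0, 0], [0.06, 0, 0, 0, 0], [0.06, 0, 0, -0.01, 0], [0.06, 0, 0, -0.05, 0], [0.06, 0, 0, -0.06, 0], [0.07, 0, 0, -0.06, 0], [0.07, 0, 0, -0.06, 0], [0.07, 0, 0.015, -0.02, 0], [0.07, 0, 0, 0, 0], [0.07, 0, 0, 0, 0], [0.07, 0, 0, 0, 0]])

```text
clock: 44.58
eef_pos: [0.658, 0.272, 0.287]
orientation: [3.123, -0.016, 1.571]
force: [-0.2, 0.5, 0.0]
finger_gap: 0.804
```

```bash
python3 -c "
from h import *
st(0.37,-0.36,0.3); snap('wrist','w9');snap('top','t9')"
```

```text
t 44.58 pos [0.658 0.272 0.287] yaw 90.04 tilt 1.39 v 0.02 gap mm 70.0 F [-0.2  0.5  0. ] j7 1.23
tool shift now [-0.6316 -0.288  -0.0281]
```

View pics/w9.png

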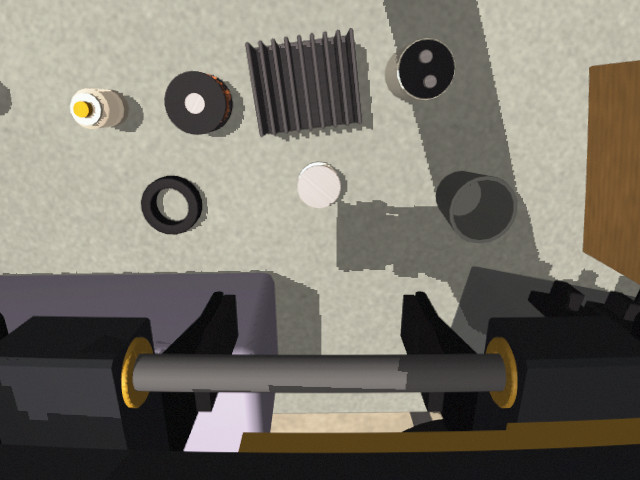

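View pics/t9.png

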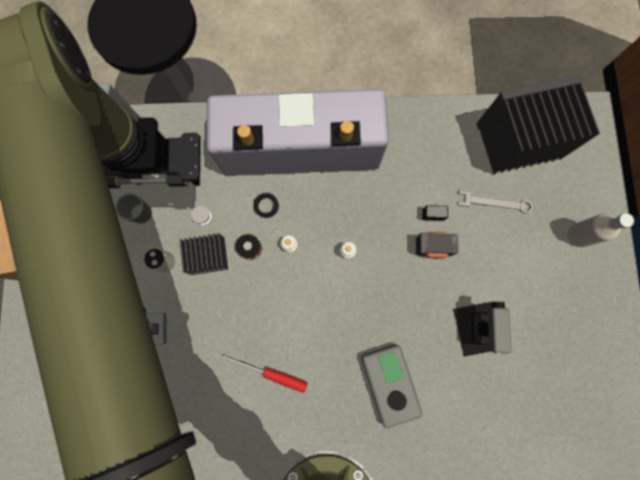

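```bash
python3 - <<'E'
from hs import *
c=hs('w9',[(247,43.5),(353,30.5),(361,124),(262,137)])
cap=atz('w9',(425,69),.065)[:2];ch=atz('w9',(195,103),.036)[:2];di=atz('w9',(319,184.5),.028)[:2]
y=np.radians(7.3);Rt=np.array([[np.cos(y),-np.sin(y)],[np.sin(y),np.cos(y)]])
for n,p,t in [('cap',cap,(0,.1)),('choke',ch,(0,-.103)),('diode',di,(.091,0))]: print(n,p,Rt.T@(p-c)-t)
E
```

```text
hs c [0.55838276 0.26559021] yaw 6.921899217473081 6.910816764595457 size 0.0762226077511132 0.08755001337291951
cap [0.54530385 0.36516833] [-0.00032005  0.00043286]
choke [0.57269457 0.1642151 ] [0.00131461 0.00062807]
diode [0.64991638 0.27741096] [1.29368216e-03 9.42607294e-05]
```

send_rows(rows=[[0.07, 0, 0, -0.05, 0], [0.07, -0.03, 0.01, -0.05, 0], [0.07, -0.04, 0.02, 0, 0], [0.07, -0.04, 0.02, 0, 0], [0.07, -0.04, 0.02, 0, 0], [0.07, -0.03, 0.015, 0, 0], [0.07, 0, 0, 0, 0], [0.07, 0, 0, 0, 0], [0.07, 0, 0, 0, 0]])

```text
clock: 45.8
eef_pos: [0.7406, 0.0908, 0.3781]
orientation: [3.139, -0.013, 1.579]
force: [0.4, 1.2, -0.0]
finger_gap: 0.803
```

```bash
python3 -c "
from h import *
st(0.37,-0.36,0.3); snap('wrist','w10')"
```

```text
t 45.8 pos [0.7406 0.0908 0.3781] yaw 90.47 tilt 0.77 v 0.012 gap mm 69.9 F [ 0.4  1.2 -0. ] j7 1.52
tool shift now [-0.4487 -0.3745  0.0712]
```

View pics/w10.png

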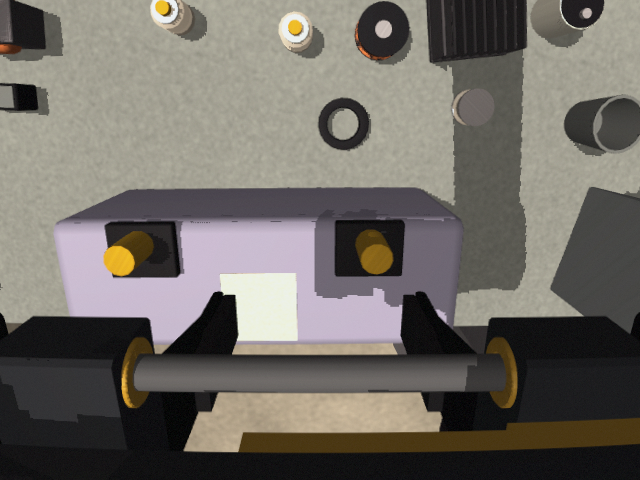

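send_rows(rows=[[0.07, -0.035, 0, 0, 0], [0.07, -0.045, 0, 0, 0], [0.07, -0.03, 0, 0, 0], [0.07, 0, 0, 0, 0], [0.07, 0, 0, 0, 0], [0.07, 0, 0, 0, 0]])

```text
clock: 46.6
eef_pos: [0.7413, -0.0095, 0.3772]
orientation: [3.138, -0.019, 1.595]
force: [-0.2, -0.8, 0.1]
finger_gap: 0.808
```

```bash
python3 -c "
from h import *
st(0.37,-0.36,0.3); snap('wrist','w11')
for n in ('w10','w11'):
  im=cv2.imread('pics/'+n+'.png')[205:290,40:470]; cv2.imwrite('pics/'+n+'c.png',cv2.resize(im,None,fx=1.85,fy=1.85,interpolation=cv2.INTER_CUBIC))
"
```

```text
t 46.6 pos [ 0.7413 -0.0095  0.3772] yaw 91.4 tilt 1.12 v 0.017 gap mm 70.3 F [-0.2 -0.8  0.1] j7 1.68
tool shift now [-0.3428 -0.38    0.0692]
```

View pics/w11.png

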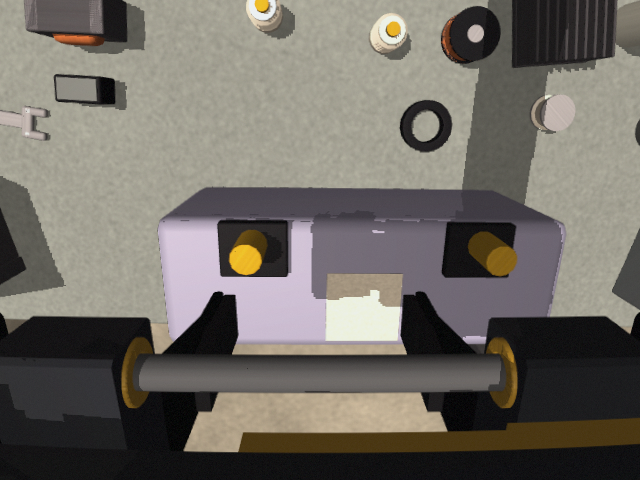

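View pics/w10c.png

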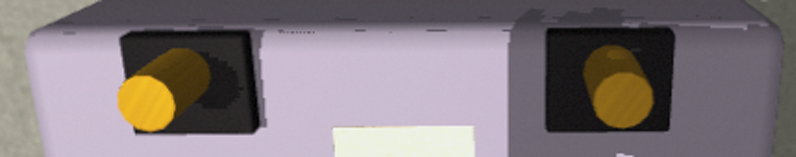

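```bash
python3 - <<'E'
from hs import *
L=tri(('w10',(376.8,259)),('w11',(501,261)));Rr=tri(('w10',(119.5,260.7)),('w11',(246,260)))
print(L,Rr,np.linalg.norm((L-Rr)[:2]))
for n,l,q in [('w10',(376.8,259),(119.5,260.7)),('w11',(501,261),(246,260))]: print(atz(n,l,.225),atz(n,q,.225))
for n,a,b in [('w10',(130,190),(420,188)),('w11',(208,188),(490,191))]: print('front bottom?',atz(n,a,0.),atz(n,b,0.))
# front top edge z .17
print(atz('w10',(70,220),.165),atz('w10',(455,218),.165))
print('relay', atz('w11',(77,88),.0405))
E
```

```text
[0.76815076 0.13912498 0.22378368] [ 0.76984595 -0.06049993  0.22570932] 0.19963210871637507
[0.7676933  0.13892686 0.225     ] [ 0.7699792  -0.06082511  0.225     ]
[0.76773788 0.13852662 0.225     ] [ 0.77023128 -0.06061499  0.225     ]
front bottom? [ 0.75622621 -0.14383631  0.        ] [0.75211519 0.22599882 0.        ]
front bottom? [ 0.75670634 -0.14062069  0.        ] [0.75255039 0.22022275 0.        ]
[ 0.75294607 -0.13093751  0.165     ] [0.74973679 0.21771418 0.165     ]
relay [ 0.63887822 -0.27235478  0.0405    ]
```

send_rows(rows=[[0.07, -0.035, -0.03, 0, 0], [0.07, -0.045, -0.035, 0, 0], [0.07, -0.045, -0.035, 0, 0], [0.07, -0.045, -0.035, 0, 0], [0.07, -0.045, -0.035, -0.0, 0], [0.07, -0.045, -0.035, 0.02, 0], [0.07, -0.045, -0.035, 0.02, 0], [0.07, -0.03, -0.025, 0.02, 0], [0.07, -0.01, -0.01, 0, 0], [0.07, 0, 0, 0, 0], [0.07, 0, 0, 0, 0], [0.07, 0, 0, 0, 0]])

```text
clock: 48.15
eef_pos: [0.481, -0.3554, 0.3087]
orientation: [3.128, -0.022, 1.624]
force: [0.2, 0.0, 0.3]
finger_gap: 0.807
```

```bash
python3 -c "
from h import *
st(0.373,-0.365,0.3); snap('wrist','w12')"
```

```text
t 48.15 pos [ 0.481  -0.3554  0.3087] yaw 93.07 tilt 1.48 v 0.017 gap mm 70.2 F [0.2 0.  0.3] j7 2.32
tool shift now [-0.004  -0.1084  0.0071]
```

View pics/w12.png

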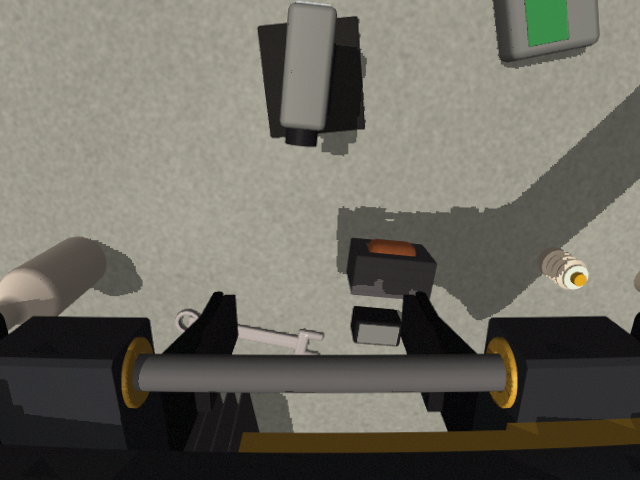

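```bash
python3 -c "
from h import *
im=cv2.imread('pics/w12.png')
a=cv2.resize(im[0:160,250:375],None,fx=3.7,fy=3.7,interpolation=cv2.INTER_CUBIC);cv2.imwrite('pics/w12b.png',np.clip(a.astype(float)*1.4,0,255).astype(np.uint8))"
```

```text
(no output)
```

View pics/w12b.png

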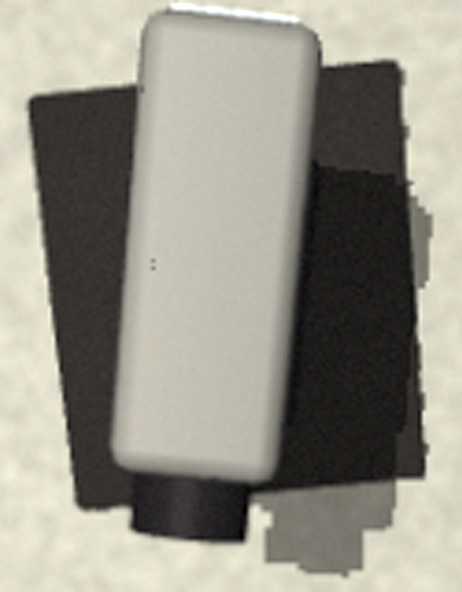

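```bash
python3 - <<'E'
from hs import *
g=lambda a:(a[0]/3.7+250,a[1]/3.7)
for z in (.107,.116,.124):
    P=[atz('w12',g(a),z)[:2] for a in [(140,15),(322,25),(283,476),(110,468)]]
    m=np.mean(P,0); d=P[2]+P[3]-P[0]-P[1]
    print(z,m,np.degrees(np.arctan2(d[1],d[0])),'len',np.linalg.norm(d)/2,'w',np.linalg.norm(P[0]-P[1]),np.linalg.norm(P[2]-P[3]))
n=(atz('w12',g((131,536)),.107)+atz('w12',g((247,541)),.107))/2; print('nozzle',n)
P=[atz('w12',g(a),.004)[:2] for a in [(30,98),(397,62),(424,474),(80,508)]];print('pad',np.mean(P,0),[np.linalg.norm(P[i]-P[i-1]) for i in range(4)],P)
d=P[2]+P[3]-P[0]-P[1];print(np.degrees(np.arctan2(d[1],d[0])))
E
```

```text
0.107 [ 0.36920444 -0.36458078] -1.9055871182078186 len 0.09117596868355862 w 0.03732237138498012 0.037993387133144284
0.116 [ 0.36989113 -0.36452365] -1.9055871182078477 len 0.08886997267796226 w 0.03637842485415845 0.03703246946774295
0.124 [ 0.37050152 -0.36447286] -1.9055871182078201 len 0.08682019845076547 w 0.03553936127120589 0.0361783204318307
nozzle [ 0.42924242 -0.36715045  0.107     ]
pad [ 0.37097626 -0.35927915] [np.float64(0.10826773093134008), np.float64(0.0982703214371299), np.float64(0.1080979528198494), np.float64(0.09829890692774977)] [array([ 0.32467553, -0.41587768]), array([ 0.31028187, -0.31866719]), array([ 0.41719092, -0.302679  ]), array([ 0.43175673, -0.39989275])]
8.497922256034334
```

send_rows(rows=[[0.07, 0, -0.02, 0, 5], [0.07, 0, -0.03, 0, 0], [0.07, 0, -0.03, 0.02, 0], [0.07, 0, -0.02, 0.03, 0], [0.07, 0, 0, 0.02, 0], [0.07, 0, 0, 0, 0], [0.07, 0, 0, 0, 0]])

```text
clock: 49.08
eef_pos: [0.3861, -0.3479, 0.2386]
orientation: [3.125, -0.021, 1.547]
force: [0.6, -0.5, 0.3]
finger_gap: 0.806
```

```bash
python3 -c "
from h import *
st(0.3705,-0.3645,0.096,88)"
```

```text
t 49.08 pos [ 0.3861 -0.3479  0.2386] yaw 88.62 tilt 1.54 v 0.005 gap mm 70.1 F [ 0.6 -0.5  0.3] j7 2.27
turn 0.62
tool shift after turn [-0.0201 -0.0173  0.1419]
tool shift now [-0.02   -0.0175  0.1419]
```

send_rows(rows=[[0.07, -0.01, -0.01, 0, 0.6], [0.07, -0.01, -0.008, 0.015, 0], [0.07, 0, 0, 0.03, 0], [0.07, 0, 0, 0.03, 0], [0.07, 0, 0, 0.01, 0], [0.07, 0, 0, 0, 0], [0.07, 0, 0, 0, 0]])

```text
clock: 49.95
eef_pos: [0.3668, -0.3719, 0.1519]
orientation: [3.122, -0.017, 1.532]
force: [-0.3, 0.0, -0.1]
finger_gap: 0.804
```

```bash
python3 -c "
from h import *
st(0.3705,-0.3645,0.096,88)"
```

```text
t 49.95 pos [ 0.3668 -0.3719  0.1519] yaw 87.76 tilt 1.46 v 0.003 gap mm 70.0 F [-0.3  0.  -0.1] j7 2.37
turn -0.24
tool shift after turn [0.0066 0.0024 0.0561]
tool shift now [0.0066 0.0023 0.0561]
```

send_rows(rows=[[0.07, 0.006, 0.002, 0, 0], [0.07, 0, 0, 0.015, 0], [0.07, 0, 0, 0.02, 0], [0.07, 0, 0, 0.01, 0], [0.07, 0, 0, 0, 0]])

```text
clock: 50.58
eef_pos: [0.3718, -0.3651, 0.1065]
orientation: [3.118, -0.015, 1.533]
force: [-0.0, 0.4, 0.1]
finger_gap: 0.805
```

```bash
python3 -c "
from h import *
st(0.3705,-0.3645,0.096,88)"
```

```text
t 50.58 pos [ 0.3718 -0.3651  0.1065] yaw 87.85 tilt 1.58 v 0.004 gap mm 70.0 F [-0.   0.4  0.1] j7 2.38
turn -0.15
tool shift after turn [ 0.0004 -0.0016  0.0105]
tool shift now [ 0.0004 -0.0016  0.0105]
```

send_rows(rows=[[0.07, 0, -0.001, 0.006, 0], [0.07, 0, 0, 0.004, 0], [0.02, 0, 0, 0, 0], [0.02, 0, 0, 0, 0], [0.02, 0, 0, 0, 0], [0.02, 0, 0, 0, 0], [0.02, 0, 0, 0, 0], [0.02, 0, 0, 0, 0]])

```text
clock: 51.58
eef_pos: [0.3718, -0.3659, 0.0973]
orientation: [3.116, -0.013, 1.533]
force: [0.2, -1.5, 0.0]
finger_gap: 0.409
```

```bash
python3 -c "
from h import *
st(0.3705,-0.3645,0.096,88); snap('scene','s9')
im=cv2.imread('pics/s9.png')[80:280,180:380];cv2.imwrite('pics/s9c.png',cv2.resize(im,None,fx=3,fy=3))"
```

```text
t 51.58 pos [ 0.3718 -0.3659  0.0973] yaw 87.85 tilt 1.66 v 0.002 gap mm 35.5 F [ 0.2 -1.5  0. ] j7 2.39
turn -0.15
tool shift after turn [ 0.0013 -0.0014  0.0013]
tool shift now [ 0.0013 -0.0014  0.0013]
```

View pics/s9c.png

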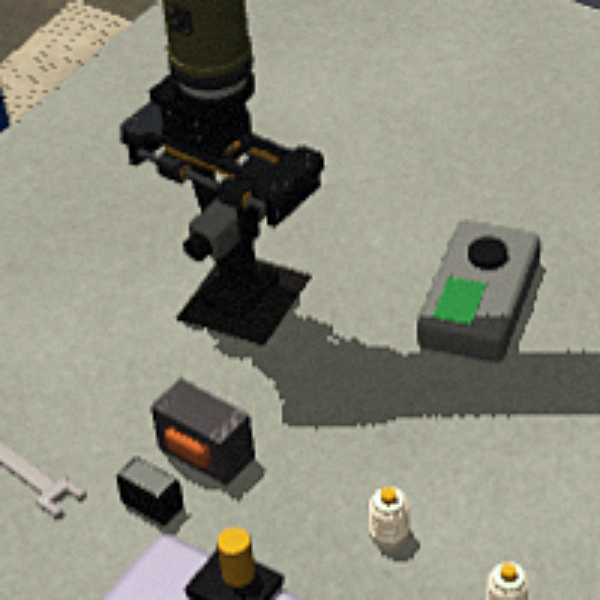

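```bash
cat >> h.py <<'E'
L=np.array([.7680,.1388,.203]);RR=np.array([.7700,-.0607,.203])
def tp():
    s=r.read_state();T=np.eye(4);T[:3,:3]=R.from_euler('xyz',s['orientation']).as_matrix();T[:3,3]=s['eef_pos'];return T
def aim(stud):
    T=tp(); B=T@np.load('Ttb.npy'); N=B.copy(); N[:3,3]=B[:3,3]+B[:3,0]*.058
    v=N[:3,:3].T@(stud-N[:3,3]); print('body',np.round(B[:3,3],4),'barrel yaw',np.round(np.degrees(np.arctan2(B[1,0],B[0,0])),2),'elev',np.round(np.degrees(np.arcsin(B[2,0])),2),'tilt',np.round(np.degrees(np.arccos(B[2,2])),2))
    print('stud in nozzle frame',np.round(v,4))
    d=N[:3,:3]@(v-[.1,0,0]); print('tool shift to aim (no turn)',np.round(T[:3,:3].T@d,4))
E
python3 -c "
from h import *
T=tp(); B=np.eye(4); B[:3,:3]=R.from_euler('z',-2.15,degrees=True).as_matrix()
g=T@[0,0,-.011,1]; B[:3,3]=[.3707,g[1],.107]; np.save('Ttb.npy',np.linalg.inv(T)@B); print(np.round(np.linalg.inv(T)@B,4)); aim(L)"
```

```text
[[ 0.000e+00  9.999e-01  1.330e-02 -0.000e+00]
 [ 9.997e-01 -4.000e-04  2.570e-02 -9.000e-04]
 [ 2.570e-02  1.330e-02 -9.996e-01 -9.700e-03]
 [ 0.000e+00  0.000e+00  0.000e+00  1.000e+00]]
body [ 0.3707 -0.366   0.107 ] barrel yaw -2.15 elev -0.0 tilt 0.0
stud in nozzle frame [0.3201 0.5194 0.096 ]
tool shift to aim (no turn) [ 0.5206  0.2223 -0.0834]
```

send_rows(rows=[[0.02, 0, 0, -0.03, 0], [0.02, 0, 0, -0.05, 0], [0.02, 0, 0, -0.05, 0], [0.02, 0, 0, -0.03, 0], [0.02, 0.03, 0.015, 0, 0], [0.02, 0.04, 0.02, 0, 0], [0.02, 0.04, 0.02, 0, 0], [0.02, 0.04, 0.02, 0, 0], [0.02, 0.04, 0.02, 0, 0], [0.02, 0.04, 0.02, 0, 0], [0.02, 0.04, 0.02, 0, 0], [0.02, 0.04, 0.02, 0, 0], [0.02, 0.04, 0.02, 0, 0], [0.02, 0.04, 0.02, 0, 0], [0.02, 0.04, 0.02, 0, 0], [0.02, 0.03, 0.01, 0, 0], [0.02, 0.01, 0, 0, 0], [0.02, 0, 0, 0, 0], [0.02, 0, 0, 0, 0]])

```text
clock: 54.0
eef_pos: [0.6118, 0.1045, 0.2643]
orientation: [3.134, -0.014, 1.525]
force: [0.1, 0.2, -2.3]
finger_gap: 0.412
```

```bash
python3 -c "
from h import *
st();aim(L);snap('scene','s10')"
```

```text
t 54.0 pos [0.6118 0.1045 0.2643] yaw 87.38 tilt 0.9 v 0.006 gap mm 35.8 F [ 0.1  0.2 -2.3] j7 1.35
body [0.6108 0.1044 0.274 ] barrel yaw -2.61 elev -1.05 tilt 1.05
stud in nozzle frame [ 0.0987  0.0415 -0.0681]
tool shift to aim (no turn) [ 0.0406 -0.003   0.0686]
```

View pics/s10.png

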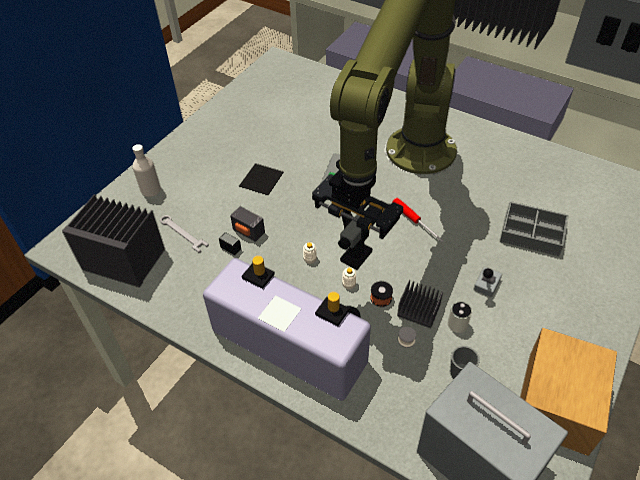

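send_rows(rows=[[0.02, 0.015, -0.001, 0.02, 0], [0.02, 0.015, -0.001, 0.025, 0], [0.02, 0.008, 0, 0.015, 0], [0.02, 0, 0, 0, 0], [0.02, 0, 0, 0, 0]])

```text
clock: 54.68
eef_pos: [0.6113, 0.1426, 0.201]
orientation: [3.135, -0.014, 1.52]
force: [0.8, -0.2, -1.5]
finger_gap: 0.412
```

```bash
python3 -c "
from h import *
st();aim(L)"
```

```text
t 54.67 pos [0.6113 0.1426 0.201 ] yaw 87.1 tilt 0.87 v 0.006 gap mm 35.9 F [ 0.8 -0.2 -1.5] j7 1.29
body [0.6104 0.1424 0.2107] barrel yaw -2.89 elev -1.08 tilt 1.08
stud in nozzle frame [ 0.0997  0.0043 -0.0048]
tool shift to aim (no turn) [ 0.0043 -0.0004  0.0048]
```

send_rows(rows=[[0.02, 0.004, 0, 0.005, 0], [0.02, 0, 0, 0, 0], [0.02, 0, 0, 0, 0]])

```text
clock: 55.05
eef_pos: [0.6128, 0.1459, 0.1977]
orientation: [3.132, -0.014, 1.519]
force: [0.8, -0.3, -2.5]
finger_gap: 0.41
```

```bash
python3 -c "
from h import *
st();aim(L);snap('scene','s11');snap('wrist','w13')
im=cv2.imread('pics/s11.png')[200:350,280:430];cv2.imwrite('pics/s11c.png',cv2.resize(im,None,fx=4,fy=4,interpolation=cv2.INTER_CUBIC))
B=tp()@np.load('Ttb.npy'); n=B[:3,3]+.058*B[:3,0]; print('proj nozzle',proj('s11',n),'body',proj('s11',B[:3,3]),'rear',proj('s11',B[:3,3]-.045*B[:3,0]),'foot',proj('s11',B[:3,3]-.103*B[:3,2]),'stud',proj('s11',L),proj('s11',L+[0,0,.022]))"
```

```text
t 55.05 pos [0.6128 0.1459 0.1977] yaw 87.01 tilt 0.99 v 0.005 gap mm 35.7 F [ 0.8 -0.3 -2.5] j7 1.28
body [0.6118 0.1458 0.2073] barrel yaw -2.98 elev -0.9 tilt 0.9
stud in nozzle frame [ 0.0984  0.0012 -0.0019]
tool shift to aim (no turn) [ 0.0011 -0.0017  0.0019]
proj nozzle [[357.72793099 272.07269789]] body [[371.23844763 255.35386975]] rear [[381.34071337 242.85752743]] foot [[369.88692767 281.51205094]] stud [[333.80556116 302.85557454]] [[333.76458941 297.01814876]]
```

View pics/s11c.png

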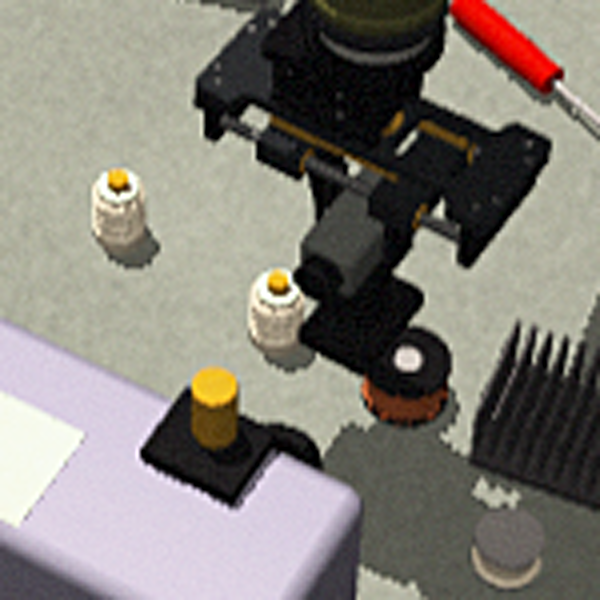

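View pics/w13.png

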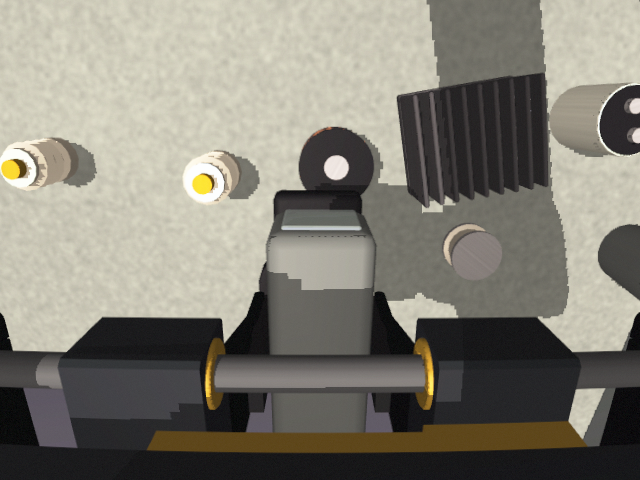

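send_rows(rows=[[0.02, 0.001, -0.001, 0.004, 0], [0.02, 0, 0, 0, 0], [0.02, 0, 0, 0, 0], [0.02, 0, 0, 0, 0]])

```text
clock: 55.65
eef_pos: [0.6117, 0.1471, 0.1934]
orientation: [3.132, -0.014, 1.518]
force: [0.4, -0.9, -2.7]
finger_gap: 0.412
```

```bash
python3 -c "
from h import *
st();aim(L)"
```

```text
t 55.65 pos [0.6117 0.1471 0.1934] yaw 87.0 tilt 0.99 v 0.001 gap mm 35.9 F [ 0.4 -0.9 -2.7] j7 1.28
body [0.6107 0.147  0.203 ] barrel yaw -2.98 elev -0.91 tilt 0.92
stud in nozzle frame [0.0995 0.0001 0.0025]
tool shift to aim (no turn) [ 0.0001 -0.0004 -0.0025]
```

send_rows(rows=[[0.02, 0, 0, 0, 0], [0.02, 0, 0, 0, 0], [0.02, 0, 0, 0, 0], [0.02, 0, 0, 0, 0], [0.02, 0, 0, 0, 0], [0.02, 0, 0, 0, 0], [0.02, 0, 0, 0, 0], [0.02, 0, 0, 0, 0], [0.02, 0, 0, 0, 0], [0.02, 0, 0, 0, 0], [0.02, 0, 0, 0, 0], [0.02, 0, 0, 0, 0], [0.02, 0, 0, 0, 0], [0.02, 0, 0, 0, 0]])

```text
clock: 57.4
eef_pos: [0.6118, 0.1471, 0.1935]
orientation: [3.132, -0.014, 1.518]
force: [-0.2, -0.4, -2.4]
finger_gap: 0.41
```

```bash
python3 -c "
from h import *
st();aim(L);snap('scene','s12');snap('wrist','w14')
im=cv2.imread('pics/s12.png')[200:350,280:430];cv2.imwrite('pics/s12c.png',cv2.resize(im,None,fx=4,fy=4,interpolation=cv2.INTER_CUBIC))
B=tp()@np.load('Ttb.npy'); n=B[:3,3]+.058*B[:3,0]; print('proj nozzle',proj('s11',n))
print('relay,trans',proj('s12',[[.639,-.272,.04],[.5625,-.268,.062]]))
K,D,T=load('w14')
print('nozzle in wrist',proj('w14',n),'front barrel top', proj('w14',B[:3,3]+.045*B[:3,0]+.017*B[:3,2]),proj('w14',B[:3,3]-.045*B[:3,0]+.017*B[:3,2]))"
```

```text
t 57.4 pos [0.6118 0.1471 0.1935] yaw 87.0 tilt 1.0 v 0.002 gap mm 35.6 F [-0.2 -0.4 -2.4] j7 1.28
body [0.6108 0.1469 0.2032] barrel yaw -2.99 elev -0.9 tilt 0.9
stud in nozzle frame [0.0994 0.0001 0.0023]
tool shift to aim (no turn) [ 0.0001 -0.0005 -0.0023]
proj nozzle [[358.26533114 273.07186779]]
relay,trans [[229.63009043 239.55960196]
 [246.58986192 216.95665643]]
nozzle in wrist [[316.22602113 448.34194697]] front barrel top [[316.50369478 456.25165576]] [[315.9701817  235.32146854]]
```

View pics/s12c.png

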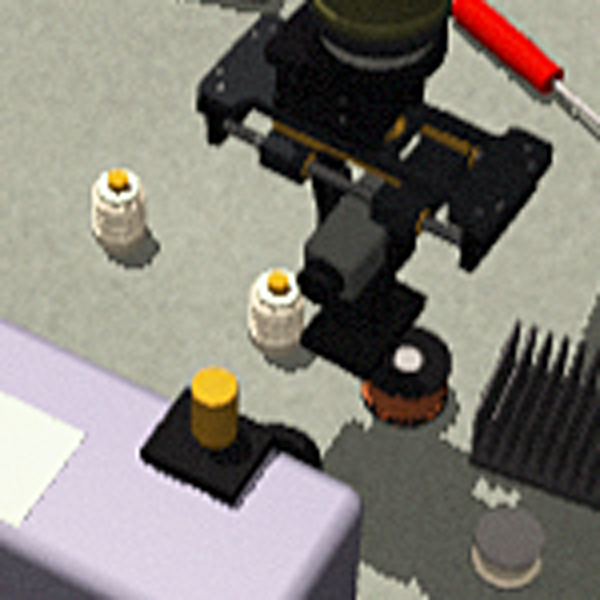

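View pics/s12.png

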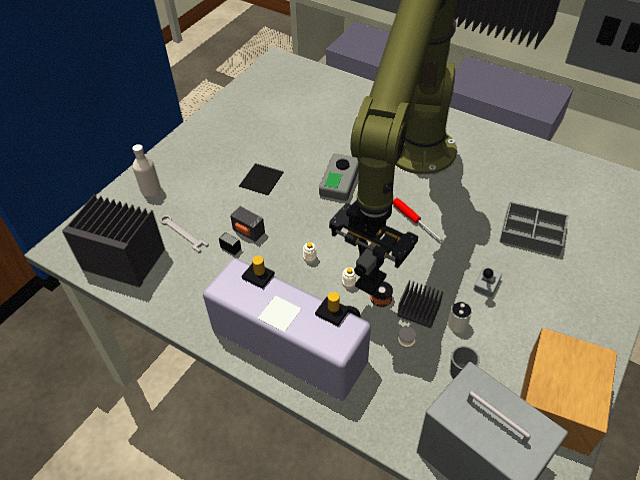

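```bash
python3 -c "
from h import *
aim(RR)"
```

```text
body [0.6108 0.1469 0.2032] barrel yaw -2.99 elev -0.9 tilt 0.9
stud in nozzle frame [ 0.1118 -0.199   0.0027]
tool shift to aim (no turn) [-0.199   0.0119 -0.005 ]
```

send_rows(rows=[[0.02, -0.03, 0.002, 0, 0], [0.02, -0.04, 0.002, 0, 0], [0.02, -0.045, 0.002, 0, 0], [0.02, -0.045, 0.002, 0, 0], [0.02, -0.025, 0.002, 0, 0], [0.02, -0.01, 0, 0, 0], [0.02, 0, 0, 0, 0], [0.02, 0, 0, 0, 0]])

```text
clock: 58.5
eef_pos: [0.6122, -0.0496, 0.1906]
orientation: [3.131, -0.017, 1.524]
force: [-0.1, 0.8, -1.2]
finger_gap: 0.41
```

```bash
python3 -c "
from h import *
st();aim(RR)"
```

```text
t 58.5 pos [ 0.6122 -0.0496  0.1906] yaw 87.33 tilt 1.14 v 0.003 gap mm 35.7 F [-0.1  0.8 -1.2] j7 1.63
body [ 0.6112 -0.0497  0.2003] barrel yaw -2.66 elev -0.84 tilt 0.87
stud in nozzle frame [ 0.1011 -0.0036  0.0051]
tool shift to aim (no turn) [-0.0035  0.0012 -0.0051]
```

send_rows(rows=[[0.02, -0.0035, 0.001, -0.003, 0], [0.02, 0, 0, 0, 0], [0.02, 0, 0, 0, 0]])

```text
clock: 58.88
eef_pos: [0.6134, -0.0498, 0.1938]
orientation: [3.131, -0.018, 1.529]
force: [-1.0, 0.1, -2.5]
finger_gap: 0.412
```

```bash
python3 -c "
from h import *
st();aim(RR);snap('scene','s13')
im=cv2.imread('pics/s13.png')[180:330,220:370];cv2.imwrite('pics/s13c.png',cv2.resize(im,None,fx=4,fy=4,interpolation=cv2.INTER_CUBIC))
B=tp()@np.load('Ttb.npy'); n=B[:3,3]+.058*B[:3,0]; print('proj nozzle',proj('s13',n),proj('s13',RR+[0,0,.022]))"
```

```text
t 58.88 pos [ 0.6134 -0.0498  0.1938] yaw 87.61 tilt 1.2 v 0.005 gap mm 35.8 F [-1.   0.1 -2.5] j7 1.63
body [ 0.6124 -0.05    0.2035] barrel yaw -2.38 elev -0.84 tilt 0.88
stud in nozzle frame [ 0.0999 -0.0041  0.0019]
tool shift to aim (no turn) [-0.0041 -0.     -0.0019]
proj nozzle [[286.25599999 239.72370583]] [[258.13071688 260.53111943]]
```

View pics/s13c.png

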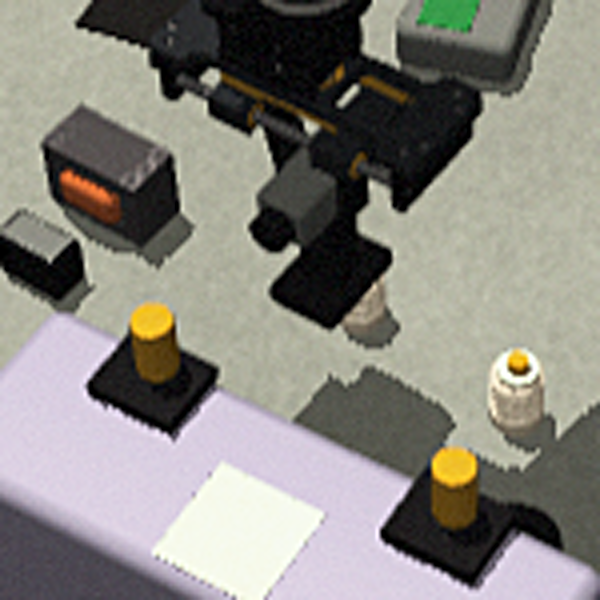

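send_rows(rows=[[0.02, -0.005, 0, -0.001, 0], [0.02, 0, 0, 0, 0], [0.02, 0, 0, 0, 0]])

```text
clock: 59.3
eef_pos: [0.6131, -0.0554, 0.1948]
orientation: [3.131, -0.018, 1.529]
force: [0.7, 0.2, -2.2]
finger_gap: 0.409
```

```bash
python3 -c "
from h import *
st();aim(RR)"
```

```text
t 59.3 pos [ 0.6131 -0.0554  0.1948] yaw 87.6 tilt 1.2 v 0.006 gap mm 35.6 F [ 0.7  0.2 -2.2] j7 1.64
body [ 0.6122 -0.0556  0.2045] barrel yaw -2.39 elev -0.84 tilt 0.87
stud in nozzle frame [0.0999 0.0014 0.0008]
tool shift to aim (no turn) [ 0.0015 -0.0001 -0.0008]
```

send_rows(rows=[[0.02, 0, 0, 0, 0], [0.02, 0, 0, 0, 0], [0.02, 0, 0, 0, 0], [0.02, 0, 0, 0, 0], [0.02, 0, 0, 0, 0], [0.02, 0, 0, 0, 0], [0.02, 0, 0, 0, 0], [0.02, 0, 0, 0, 0], [0.02, 0, 0, 0, 0], [0.02, 0, 0, 0, 0], [0.02, 0, 0, 0, 0], [0.02, 0, 0, 0, 0], [0.02, 0, 0, 0, 0], [0.02, 0, 0, 0, 0]])

```text
clock: 61.05
eef_pos: [0.6131, -0.0552, 0.1947]
orientation: [3.131, -0.018, 1.529]
force: [-0.0, 0.1, -2.4]
finger_gap: 0.411
```

```bash
python3 -c "
from h import *
st();aim(RR);snap('top','t14');snap('wrist','w15')
T=tp()@np.load('Ttb.npy'); t=np.array([.371,-.3595,.107+.12])-T[:3,3]; print('tool shift to above pad',np.round(tp()[:3,:3].T@t,4))"
```

```text
t 61.05 pos [ 0.6131 -0.0552  0.1947] yaw 87.6 tilt 1.2 v 0.002 gap mm 35.8 F [-0.   0.1 -2.4] j7 1.64
body [ 0.6121 -0.0554  0.2044] barrel yaw -2.38 elev -0.85 tilt 0.89
stud in nozzle frame [0.1    0.0013 0.001 ]
tool shift to aim (no turn) [ 0.0013  0.     -0.0009]
tool shift to above pad [-0.3135 -0.2278 -0.0307]
```

View pics/t14.png

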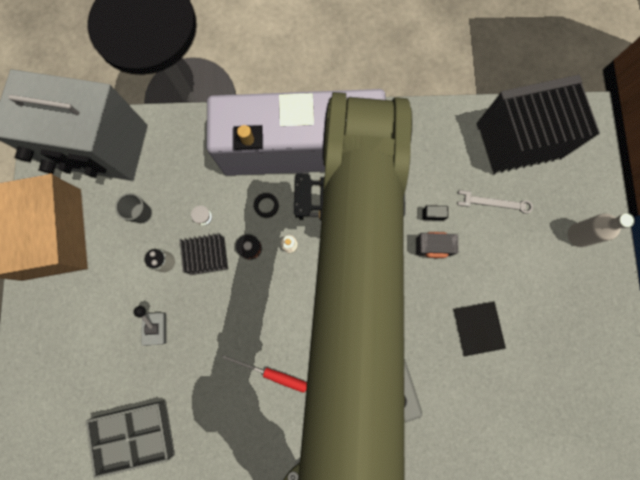

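View pics/w15.png

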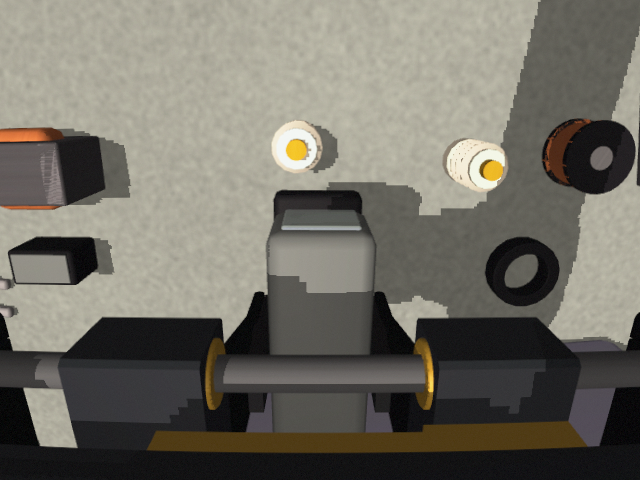

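send_rows(rows=[[0.02, 0, -0.01, -0.03, 0], [0.02, -0.03, -0.022, -0.02, 0], [0.02, -0.042, -0.03, 0, 0], [0.02, -0.042, -0.03, 0, 0], [0.02, -0.042, -0.03, 0, 0], [0.02, -0.042, -0.03, 0, 0], [0.02, -0.042, -0.03, 0, 0], [0.02, -0.035, -0.025, 0, 0], [0.02, -0.015, -0.01, 0, 0], [0.02, 0, 0, 0, 0], [0.02, 0, 0, 0, 0]])

```text
clock: 62.52
eef_pos: [0.378, -0.3447, 0.2398]
orientation: [3.124, -0.017, 1.531]
force: [0.9, 0.5, -2.4]
finger_gap: 0.411
```

```bash
cat >> h.py <<'E'
def pad():
    st(); M=tp();T=M@np.load('Ttb.npy'); t=np.array([.371,-.3595,.107])-T[:3,3]
    print('body',np.round(T[:3,3],4),'tilt',np.round(np.degrees(np.arccos(T[2,2])),2),'yaw',np.round(np.degrees(np.arctan2(T[1,0],T[0,0])),2),'tool shift to pad',np.round(M[:3,:3].T@t,4))
E
python3 -c "
from h import *
pad()"
```

```text
t 62.52 pos [ 0.378  -0.3447  0.2398] yaw 87.7 tilt 1.39 v 0.004 gap mm 35.8 F [ 0.9  0.5 -2.4] j7 2.25
body [ 0.377  -0.3449  0.2495] tilt 0.53 yaw -2.29 tool shift to pad [-0.0173 -0.0078  0.1421]
```

send_rows(rows=[[0.02, -0.01, -0.004, 0.03, 0], [0.02, -0.006, -0.003, 0.035, 0], [0.02, 0, 0, 0.03, 0], [0.02, 0, 0, 0.01, 0], [0.02, 0, 0, 0, 0], [0.02, 0, 0, 0, 0]])

```text
clock: 63.28
eef_pos: [0.3802, -0.3537, 0.1341]
orientation: [3.119, -0.017, 1.544]
force: [-0.0, 0.2, -1.4]
finger_gap: 0.411
```

```bash
python3 -c "
from h import *
pad()"
```

```text
t 63.27 pos [ 0.3802 -0.3537  0.1341] yaw 88.47 tilt 1.62 v 0.009 gap mm 35.7 F [-0.   0.2 -1.4] j7 2.33
body [ 0.3791 -0.3539  0.1438] tilt 0.25 yaw -1.52 tool shift to pad [-0.0064 -0.0088  0.0365]
```

send_rows(rows=[[0.02, -0.006, -0.009, 0.01, 0], [0.02, 0, 0, 0.012, 0], [0.02, 0, 0, 0.006, 0], [0.02, 0, 0, 0.002, 0], [0.02, 0, 0, 0, 0]])

```text
clock: 63.9
eef_pos: [0.3719, -0.3603, 0.1035]
orientation: [3.116, -0.015, 1.544]
force: [0.6, 0.8, -3.0]
finger_gap: 0.409
```

```bash
python3 -c "
from h import *
pad()"
```

```text
t 63.9 pos [ 0.3719 -0.3603  0.1035] yaw 88.46 tilt 1.7 v 0.003 gap mm 35.6 F [ 0.6  0.8 -3. ] j7 2.38
body [ 0.3708 -0.3604  0.1132] tilt 0.1 yaw -1.54 tool shift to pad [0.0008 0.     0.0062]
```

send_rows(rows=[[0.02, 0, 0, 0.004, 0], [0.02, 0, 0, 0.002, 0], [0.02, 0, 0, 0.001, 0], [0.02, 0, 0, 0, 0]])

```text
clock: 64.4
eef_pos: [0.3729, -0.3606, 0.0975]
orientation: [3.114, -0.015, 1.544]
force: [-0.3, 0.1, -1.2]
finger_gap: 0.41
```

```bash
python3 -c "
from h import *
pad()"
```

```text
t 64.4 pos [ 0.3729 -0.3606  0.0975] yaw 88.48 tilt 1.76 v 0.007 gap mm 35.7 F [-0.3  0.1 -1.2] j7 2.38
body [ 0.3718 -0.3607  0.1072] tilt 0.11 yaw -1.52 tool shift to pad [ 0.0012 -0.0008  0.0002]
```

send_rows(rows=[[0.02, 0, 0, 0.001, 0], [0.02, 0, 0, 0, 0], [0.065, 0, 0, 0, 0], [0.065, 0, 0, 0, 0], [0.065, 0, 0, 0, 0], [0.065, 0, 0, 0, 0], [0.065, 0, 0, -0.02, 0], [0.065, 0, 0, -0.05, 0], [0.065, 0, 0, -0.06, 0], [0.065, 0, 0, -0.06, 0], [0.065, 0, 0.03, -0.04, 0], [0.065, 0, 0.04, 0, 0], [0.065, 0, 0.03, 0, 0], [0.065, 0, 0, 0, 0], [0.065, 0, 0, 0, 0], [0.065, 0, 0, 0, 0]])

```text
clock: 66.4
eef_pos: [0.4671, -0.3677, 0.3379]
orientation: [3.112, -0.013, 1.541]
force: [0.5, -0.0, 1.0]
finger_gap: 0.747
```

```bash
python3 -c "
from h import *
st();snap('wrist','w16');snap('top','t16');snap('scene','s16')"
```

```text
t 66.4 pos [ 0.4671 -0.3677  0.3379] yaw 88.31 tilt 1.86 v 0.008 gap mm 65.0 F [ 0.5 -0.   1. ] j7 2.25
```

View pics/w16.png

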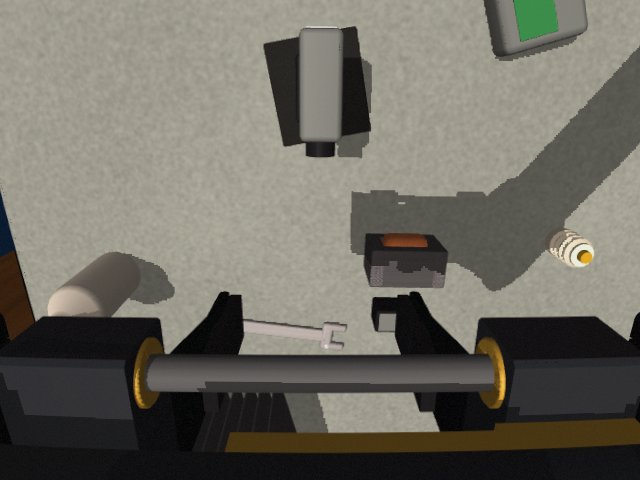

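View pics/t16.png

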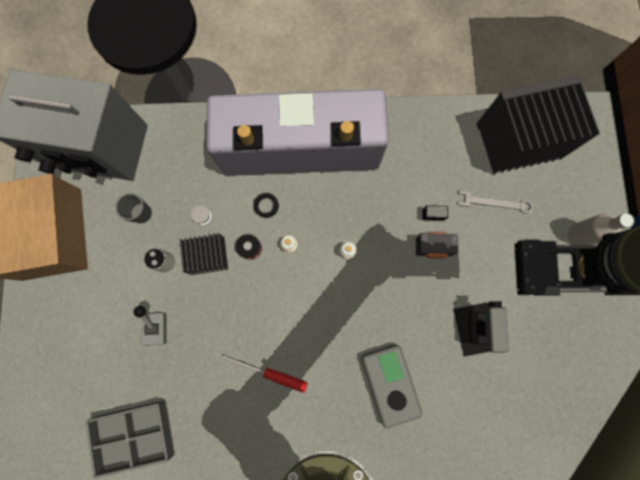

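View pics/s16.png

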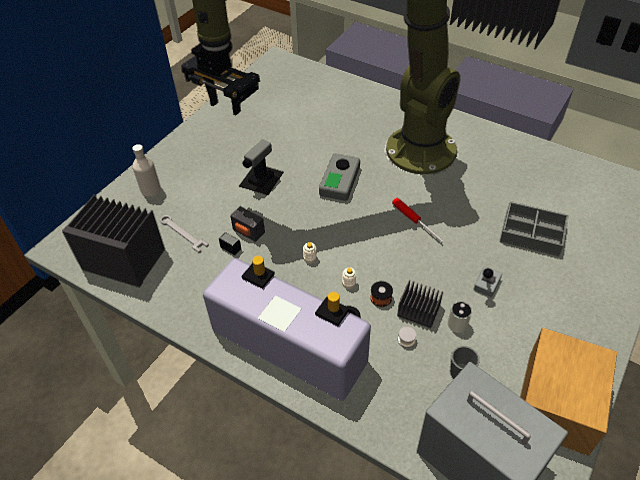

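```bash
python3 - <<'E'
from h import *
print('barrel centre',(atz('w16',(302,32),.118)+atz('w16',(342,32),.118)+atz('w16',(300,140),.118)+atz('w16',(342,140),.118))/4)
P=[atz('w16',a,.004)[:2] for a in [(264,44),(355,27),(371,129),(285,146)]];print('pad',np.mean(P,0))
a=cv2.imread('pics/t9.png').astype(int);b=cv2.imread('pics/t16.png').astype(int)
print('diff in t14 vs t16 left part',np.abs(cv2.imread('pics/t14.png').astype(int)-b)[190:350,110:230].max(2).mean(), 'relay t9-t16',np.abs(a-b)[200:225,420:455].max(2).mean())
print(r.close_job())
E
```

```text
barrel centre [ 0.37266873 -0.358623    0.118     ]
pad [ 0.370712   -0.35917384]
diff in t14 vs t16 left part 12.891197916666666 relay t9-t16 8.210285714285714
the job is handed in; nothing more can be done
None
```

The full sequence is done and the job is handed in, at about 66 s of the 210 s allowed. No check failed, and `close_job` gives no verdict.

- **Isolator:** I pushed the lever over to its stop. The ball went from about 32 mm on the near side of the axis to about 40 mm beyond it. That is about 0.93 rad of swing, and the last pictures still show it over.
- **Spares:** The capacitor, choke and diode stand at the heat sink, and the relay behind the transformer. There was no fuse in any picture.

| Part | Measured error from its place |
|---|---|
| Capacitor | under 3 mm |
| Choke | under 3 mm |
| Diode | under 3 mm |
| Relay | about 3.5 mm, parallel within about 1° |

- **Thermometer aim:** It was held still for more than 1.5 s at each stud, from about 100 mm. The computed aim error was about 2 mm at the left stud and about 1.5 mm at the right. The scene camera disagreed a little, showing the nozzle about 2–3 pixels (roughly 5 mm) higher at the left stud. I kept the aim between the two readings, inside the 12 mm limit.
- **Thermometer return:** It stands upright about 2 mm from the pad centre.
- **Final views:** In the last top and scene pictures all the parts and bystanders were where they should be, and the gripper was clear of everything. I saw no sign of a part having been knocked aside.
- **Not re-measured:** After the aiming I checked the spares only by eye. A pixel comparison of the top views was unclear because of shadows.

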